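# Put the soft jaws away and close up their case

### The job

Put every aluminium soft jaw that stands on the bench away in the case, each upright and fully home in a slot that is still free, leaving the one already stored in its place (a clamp that hangs in the way can be swung back). When all are in, set the cover squarely over them, down on the base plate all round, and only then swing both clamps fully down onto the cover. Do not knock over the two steel tool holders standing nearby.

Things in the scene. Friction and masses are not known exactly. Their poses are not given: they have to be found in the camera images.
- case: Storage case fixed to the bench: grey base plate 168 x 250 x 8 mm (x, y, z) with a wooden block 100 x 214 mm on it, block top 32 mm above the bench, with five upright slots in a row along y. Origin: centre of the underside, z up. The cover goes over the block and rests on the plate. Two posts carry clamps hinged along y, 71.5 mm up, at x=70 y=-60 mm (clamp_a) and x=-70 y=60 mm (clamp_b).
- slot0 (a point): Middle of the floor of the case's slot 0, at y = -90 mm, 10 mm above the bench. The slot opens upwards, 84 mm long (x), 22.5 mm wide (y), 22 mm deep. A seated jaw's centre is 33 mm and its top 56 mm above the bench. One of the slots already holds a jaw.
- slot1 (a point): Middle of the floor of the case's slot 1, at y = -45 mm, 10 mm above the bench. The slot opens upwards, 84 mm long (x), 22.5 mm wide (y), 22 mm deep. A seated jaw's centre is 33 mm and its top 56 mm above the bench. One of the slots already holds a jaw.
- slot2 (a point): Middle of the floor of the case's slot 2, at y = 0 mm, 10 mm above the bench. The slot opens upwards, 84 mm long (x), 22.5 mm wide (y), 22 mm deep. A seated jaw's centre is 33 mm and its top 56 mm above the bench. One of the slots already holds a jaw.
- slot3 (a point): Middle of the floor of the case's slot 3, at y = 45 mm, 10 mm above the bench. The slot opens upwards, 84 mm long (x), 22.5 mm wide (y), 22 mm deep. A seated jaw's centre is 33 mm and its top 56 mm above the bench. One of the slots already holds a jaw.
- slot4 (a point): Middle of the floor of the case's slot 4, at y = 90 mm, 10 mm above the bench. The slot opens upwards, 84 mm long (x), 22.5 mm wide (y), 22 mm deep. A seated jaw's centre is 33 mm and its top 56 mm above the bench. One of the slots already holds a jaw.
- jaw0: A vise soft jaw: plain aluminium bar 80 x 20 x 46 mm (its x, y, z) with two dark bolt holes through its 20 mm thickness; origin at its centre. At the start it stands on the bench on an 80 x 20 mm edge. Three or four of jaw0 to jaw3 are there, the others absent (None from the start).
- jaw1: A vise soft jaw: plain aluminium bar 80 x 20 x 46 mm (its x, y, z) with two dark bolt holes through its 20 mm thickness; origin at its centre. At the start it stands on the bench on an 80 x 20 mm edge. Three or four of jaw0 to jaw3 are there, the others absent (None from the start).
- jaw2: A vise soft jaw: plain aluminium bar 80 x 20 x 46 mm (its x, y, z) with two dark bolt holes through its 20 mm thickness; origin at its centre. At the start it stands on the bench on an 80 x 20 mm edge. Three or four of jaw0 to jaw3 are there, the others absent (None from the start).
- jaw3: A vise soft jaw: plain aluminium bar 80 x 20 x 46 mm (its x, y, z) with two dark bolt holes through its 20 mm thickness; origin at its centre. At the start it stands on the bench on an 80 x 20 mm edge. Three or four of jaw0 to jaw3 are there, the others absent (None from the start).
- stored0: A vise soft jaw: plain aluminium bar 80 x 20 x 46 mm (its x, y, z) with two dark bolt holes through its 20 mm thickness; origin at its centre. If present it stands already seated in slot 0; just one of stored0 to stored4 is there, the others absent.
- stored1: A vise soft jaw: plain aluminium bar 80 x 20 x 46 mm (its x, y, z) with two dark bolt holes through its 20 mm thickness; origin at its centre. If present it stands already seated in slot 1; just one of stored0 to stored4 is there, the others absent.
- stored2: A vise soft jaw: plain aluminium bar 80 x 20 x 46 mm (its x, y, z) with two dark bolt holes through its 20 mm thickness; origin at its centre. If present it stands already seated in slot 2; just one of stored0 to stored4 is there, the others absent.
- stored3: A vise soft jaw: plain aluminium bar 80 x 20 x 46 mm (its x, y, z) with two dark bolt holes through its 20 mm thickness; origin at its centre. If present it stands already seated in slot 3; just one of stored0 to stored4 is there, the others absent.
- stored4: A vise soft jaw: plain aluminium bar 80 x 20 x 46 mm (its x, y, z) with two dark bolt holes through its 20 mm thickness; origin at its centre. If present it stands already seated in slot 4; just one of stored0 to stored4 is there, the others absent.
- cover: The loose cover, a grey upside-down tray 114 x 228 x 58 mm (x, y, z), walls 4 mm (inside 106 x 220 x 54 mm), standing open side down; 0.3 kg. A half turn about z makes no difference. Origin: centre of its lower rim's plane; on the case it stands with its origin 8 mm above the case's origin, axes parallel to the case's.
- cover_grip (a point): Where to grip the cover: the middle of the black bar handle on top of it, 82 mm above the cover's lower rim. The bar runs 72 mm along the cover's x, is 12 mm wide in y and 78 to 90 mm above the rim (20 mm free under it).
- clamp_a (a joint): On the case's +x side: swing clamp, a steel arm 18 mm wide, 10 mm thick, 56 mm long from its hinge. 0 = level on top of the seated cover (which is 66 mm above the bench), pointing to the case's middle; grows as it swings up and out, 1.57 = upright, 1.9 = fully back. Stiff hinge, stays where it is left (about 1.5 N at the tip); starts at 1.1 to 1.85 (under 1.5 it blocks the cover).
- clamp_b (a joint): The same on the case's -x side, swinging the other way.
- clamp_a_tip (a point): Point on the middle line of clamp_a's arm, 50 mm from the hinge, in its black tip.
- clamp_b_tip (a point): The same on clamp_b.
- holder_a: Bystander: steel collet chuck standing on its nut, 62 mm across its flange, 112 mm tall; origin at the centre of its underside.
- holder_b: Bystander: another such chuck.
Not all that is in view belongs to the job. What is shaped like the jaw1 but brown or purple is not meant. What is shaped like the jaw2 but blue is not meant.

How it is judged:
By the outcome, as a careful person would: the job done as asked, in the order asked, and still so for the second after the job is handed in, with the robot touching nothing.
Of jaw0, jaw1, jaw2, jaw3 only 3 to 4 are there at a start; the rules pass over those that are not, and their reading is None.
Of stored0, stored1, stored2, stored3, stored4 only 1 to 1 are there at a start; the rules pass over those that are not, and their reading is None.
At some moment in a run one of cover may be knocked a few centimetres aside while the robot is not near it.
It also fails if it takes over 208 s, if anything falls off the work surface, if the arm or the gripper's body presses on something with over 40 N, if the wrist force passes 120 N, or if a joint passes its speed limit or range.

### The arm

A 6-joint arm with a two-finger parallel gripper is mounted at the origin on the work surface. World frame = base frame: x ahead of the robot, y to its left, z up, the work surface at z = 0. Lengths are in mm, angles in rad, forces in N, time in s.
With the tool pointing down it reaches from about 350 to 875 mm from the base axis. Payload 4.2 kg.
Tool frame: the origin (TCP) lies on the mounting face of the last link; the fingertips stand 173 mm ahead of it and the grasp point (between the pads) lies 155 mm ahead of it; z points along the fingers, y is the line along which they close (so a half turn about z gives the same grasp; the last joint's range is limited). The gripper opens to 85 mm and grips with 20 to 120 N. Pads are 22 mm wide; open, the fingers measure 114 mm over their backs; the gripper's body (76 mm by 85 mm) begins 54 mm behind the grasp point. The pads swing forward as they close: fully open they stand 13 mm farther back than shut.
Start: joints at [-1.087, 0.385, 0.008, 0, -1.194, -0.259], TCP at [139.338, -609.25, 404.712] pointing down, gripper open.
Joint ranges: [-3.14, 3.14], [-1.21, 2.06], [-1.07, 1.41], [-3.16, 2.05], [-2.99, -0.16], [-3.1, 3.1]. Speed limits (rad/s): [2.79, 2.79, 3.14, 3.14, 3.14, 3.14].

### API

Orientations are given as a unit quaternion [x, y, z, w].
In Python, from bench import arm gives the robot as it stands. The module is installed in compiled form; this text tells all that it offers.
- The arm moves only by the tool move_arm, never from a script. Its arguments are lists of equal length, an entry for each row: "fingers": the finger opening in mm, from 0 to 85.4; "travel": the shift along the tool's x, y, z in mm, a list of three; "dr": the turn, a rotation vector about the tool's x, y, z in rad, a list of three. A call has 1 to 10 rows; each row is the pose to reach, as a shift and turn from the pose commanded when the call began, along the tool's axes at that moment; what a row does not reach only later rows make up. A row lasts 1/10 s, in which the tool goes at most 50 mm and 8.59 degrees, less where a joint would pass 70% of its speed; a pose out of reach is approached as far as the arm can. A call with a gripper value outside its range is refused whole. The fingers move at their own pace and stop on an object; the grip force is fixed at half the most. Time passes only in rows, so rows that repeat a pose let the fingers close. It gives the time, the measured TCP pose, the force, the opening and the grip force at its end, in the units of the state.
- arm.read_state(): the state, without advancing time (a new reading comes with each control period).
- arm.get_image(name): name is "scene" or "top"; returns the picture (400x640x3 uint8, red, green, blue); there is no depth.
- arm.camera_model(name): a dict with "intrinsics" (3x3 intrinsics, pixels), "pose" (4x4, takes a point from camera to world coordinates). Camera axes: x right, y up, looking along -z (the intrinsics and any distortion apply to the point x, -y, -z); pixel columns grow to the right and rows downward; lengths in mm; the calibration is good to about 2 mm. A picture is of the moment at which its call begins. camera_model takes no time and is no camera call.
- arm.job_done(): hands the job in; it is judged then, once.
The state is a dict: "clock": time; "joints": joint angles; "joint_vel": joint speeds; "joint_efforts": joint torques, N m; "position": TCP position; "ee_rot": TCP orientation; "contact_force": force on the tool from outside, world axes, zero at the start; "wrist_torque": the same for the moment, N m; "gripper_width": finger opening in mm; "grasp_force": force on a finger pad.
Only numpy, scipy, OpenCV 4.12 (cv2) and the standard library are available. Lean on these libraries where they do the work, as an engineer would, in place of code of your own. Each camera call takes 0.05 s, during which the arm holds its last target. There are 200 camera calls.

## Working session

There is one attempt and no reset: what is moved stays moved. The work goes in short steps, Python scripts to look and compute and a tool call to move; the robot and the scene stay as the last step left them, time stands still between calls to the robot, and variables do not carry over. Pictures are saved under pics/ and viewed, at most 14 in all, crops included, and the job is handed in when it is done.

Besides the shell and the picture viewer there is one more tool, called after "Call:" in YAML: its name, and indented under it one key for each argument. move_arm: Moves the arm, as the interface text tells. Its arguments: {"type":"object","properties":{"fingers":{"type":"array","items":{"type":"number"}},"travel":{"type":"array","items":{"type":"array","items":{"type":"number"}}},"dr":{"type":"array","items":{"type":"array","items":{"type":"number"}}}},"required":["fingers","travel","dr"]}

```bash
mkdir -p pics; ls; python3 - <<'E'
from bench import arm
import cv2,numpy as np
for n in("scene","top"):
    im=arm.get_image(n); cv2.imwrite(f"pics/{n}0.png",im[:,:,::-1])
    m=arm.camera_model(n); print(n,np.round(m["intrinsics"],1).tolist(),np.round(m["pose"],3).tolist(),[k for k in m])
s=arm.read_state(); print(s["clock"],s["position"],s["ee_rot"],s["contact_force"])
E
```

```text
pics
scene [[429.9, 0.0, 320.7], [0.0, 429.9, 203.6], [0.0, 0.0, 1.0]] [[0.307, -0.563, 0.767, 1420.649], [0.952, 0.188, -0.242, -301.147], [-0.008, 0.804, 0.594, 772.494], [0.0, 0.0, 0.0, 1.0]] ['intrinsics', 'pose']
top [[477.0, 0.0, 313.6], [0.0, 477.0, 190.9], [0.0, 0.0, 1.0]] [[-0.005, 0.996, -0.085, 410.64], [-1.0, -0.005, -0.006, -48.697], [-0.006, 0.085, 0.996, 1669.911], [0.0, 0.0, 0.0, 1.0]] ['intrinsics', 'pose']
0.1 [ 139.30129133 -609.09739806  403.73476957] [-1.12070064e-01  9.93699817e-01  9.72924466e-04 -1.69517381e-04] [-0.31955929 -0.41635839 -0.457249  ]
```

View pics/top0.png

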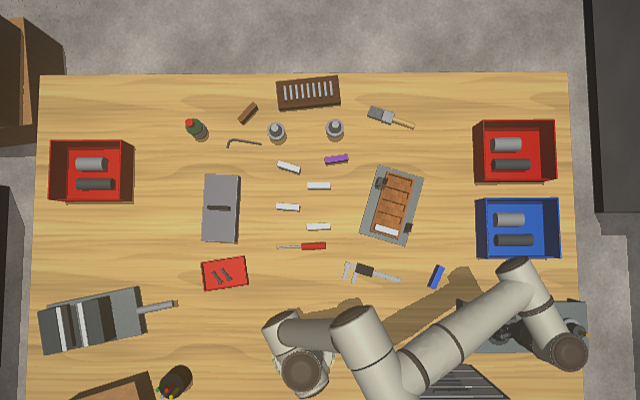

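View pics/scene0.png

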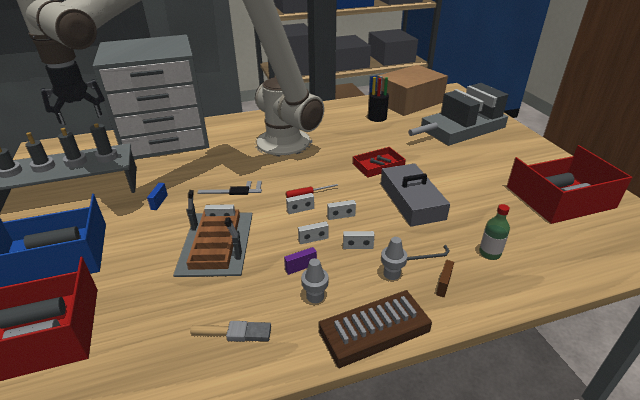

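```bash
cat > h.py <<'E'
import cv2,numpy as np
from bench import arm
C={n:arm.camera_model(n) for n in("scene","top")}
def cast(n,uv,z):
    K,P=C[n]["intrinsics"],C[n]["pose"]; uv=np.atleast_2d(uv).astype(float)
    d=np.c_[(uv[:,0]-K[0,2])/K[0,0],-(uv[:,1]-K[1,2])/K[1,1],-np.ones(len(uv))]@P[:3,:3].T
    o=P[:3,3]; return (o+d*((z-o[2])/d[:,2])[:,None])[:,:2]
def proj(n,p):
    K,P=C[n]["intrinsics"],C[n]["pose"]; q=(np.atleast_2d(p)-P[:3,3])@P[:3,:3]
    return np.c_[K[0,2]-K[0,0]*q[:,0]/q[:,2], K[1,2]+K[1,1]*q[:,1]/q[:,2]]
def grab(n,name):
    im=arm.get_image(n)[:,:,::-1].copy(); cv2.imwrite(f"pics/{name}.png",im); return im
def up(im,x0,y0,x1,y1,k=4):
    return cv2.resize(im[y0:y1,x0:x1],None,fx=k,fy=k,interpolation=cv2.INTER_CUBIC)
def blobs(mask,n,x0,y0,z,amin,k=4):
    """contours of an upscaled crop's mask -> rects on plane z: centre, (long,short), long-axis angle deg, pixel"""
    out=[]
    for c in cv2.findContours(mask.astype(np.uint8),cv2.RETR_EXTERNAL,cv2.CHAIN_APPROX_NONE)[0]:
        if cv2.contourArea(c)<amin*k*k: continue
        px=(c[:,0,:]+.5)/k-.5+[x0,y0]
        w=cast(n,px,z).astype(np.float32)
        (cx,cy),(a,b),_=r=cv2.minAreaRect(w); p=cv2.boxPoints(r)
        e=max((p[1]-p[0],p[2]-p[1]),key=np.linalg.norm)
        out.append((np.round([cx,cy],1).tolist(),np.round([max(a,b),min(a,b)],1).tolist(),round(float(np.degrees(np.arctan2(e[1],e[0]))%180),1),np.round(px.mean(0),1).tolist()))
    return out
E
python3 - <<'E'
from h import *
im=cv2.imread("pics/top0.png"); x0,y0,x1,y1=195,140,435,265
u=up(im,x0,y0,x1,y1); hsv=cv2.cvtColor(u,cv2.COLOR_BGR2HSV); H,S,V=cv2.split(hsv)
def pxl(x,y): return im[y,x].tolist()
print("jaw",pxl(288,207),"stored",pxl(387,230),"cover",pxl(215,190),"plate",pxl(370,230),"block",pxl(400,180),"wood",pxl(260,190))
print("JAW");[print(b) for b in blobs((S<40)&(V>190),"top",x0,y0,46,40)]
print("COVER");[print(b) for b in blobs((S<60)&(V<190)&(V>90),"top",x0,y0,58,300)]
print("PLATE");[print(b) for b in blobs(S<60,"top",x0,y0,8,800)]
print("BLOCK");[print(b) for b in blobs((S>110)&(H<14),"top",x0,y0,32,300)]
cv2.imwrite("pics/c1.png",cv2.resize(im[140:260,195:435],None,fx=3.33,fy=3.33,interpolation=cv2.INTER_CUBIC))
sc=cv2.imread("pics/scene0.png"); cv2.imwrite("pics/c2.png",up(sc,165,165,365,305))
E
```

```text
jaw [211, 212, 211] stored [210, 210, 208] cover [134, 133, 138] plate [57, 86, 122] block [66, 111, 168] wood [110, 171, 206]
JAW
([416.3, -285.2], [79.0, 18.8], 73.0, [386.3, 229.6])
([430.8, -53.4], [78.5, 19.2], 92.2, [317.9, 225.6])
([498.4, 51.3], [78.0, 19.6], 85.3, [287.3, 205.9])
([570.8, -55.7], [78.7, 18.9], 89.7, [318.3, 184.6])
([636.6, 48.1], [78.6, 19.1], 71.8, [288.3, 165.8])
COVER
([493.3, 280.2], [228.6, 115.4], 177.3, [219.3, 207.8])
([499.1, -302.0], [242.3, 163.9], 163.1, [392.0, 206.6])
PLATE
([495.7, 286.9], [235.7, 126.1], 177.3, [220.4, 206.6])
([501.3, -311.3], [249.9, 172.0], 163.1, [392.6, 207.1])
BLOCK
```

View pics/c1.png

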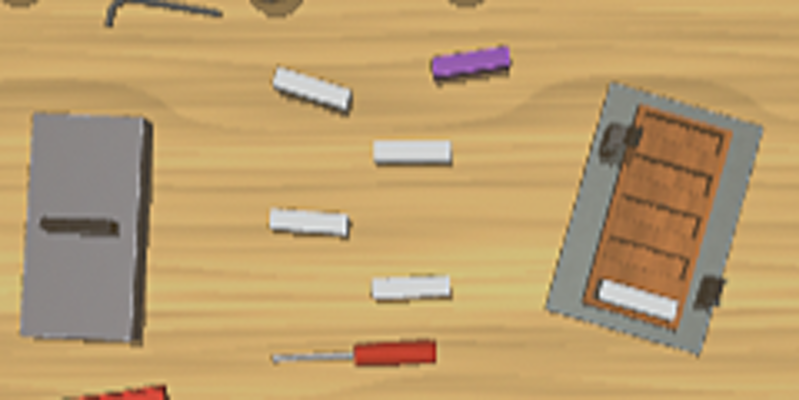

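View pics/c2.png

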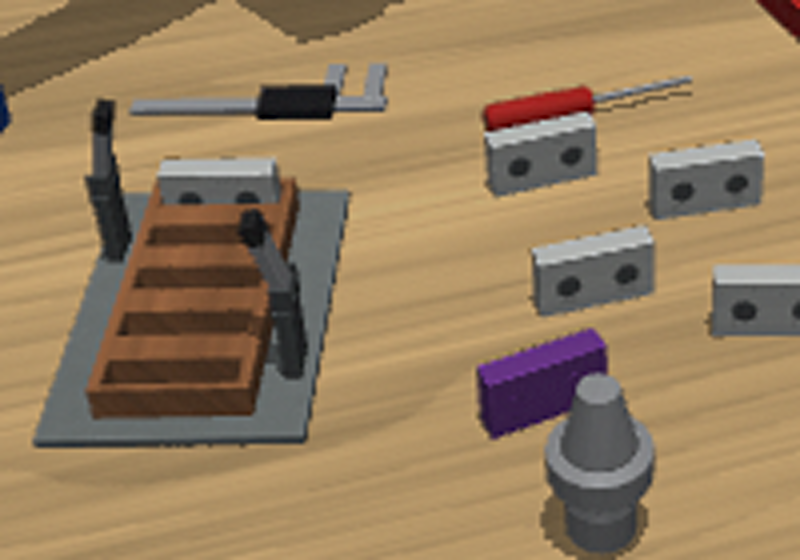

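```bash
cat >> h.py <<'E'
CASE=np.array([501.8,-310.5]); YAW=np.radians(-106.9)
def c2w(x,y,z=0):
    c,s=np.cos(YAW),np.sin(YAW); return np.array([CASE[0]+c*x-s*y,CASE[1]+s*x+c*y,z])
def tip(which,th,r=50):
    s=1 if which=="a" else -1
    return c2w(s*(70-r*np.cos(th)),-60*s,71.5+r*np.sin(th))
def plan(x,y,zg,psi):
    """grasp-point target (mm), tool-x heading psi deg -> travel and dr in tool axes"""
    from scipy.spatial.transform import Rotation as R
    s=arm.read_state(); r=R.from_quat(s["ee_rot"])
    t=r.inv().apply(np.array([x,y,zg+155])-s["position"])
    p=np.radians(psi); c,sn=np.cos(p),np.sin(p)
    T=R.from_matrix(np.array([[c,sn,0],[sn,-c,0],[0,0,-1]]))
    print("travel",np.round(t,1).tolist(),"dr",np.round((r.inv()*T).as_rotvec(),4).tolist())
def show():
    s=arm.read_state(); from scipy.spatial.transform import Rotation as R
    m=R.from_quat(s["ee_rot"]).as_matrix()
    print("t",round(s["clock"],2),"grasp",np.round(s["position"]+155*m[:,2],1),"psi",round(np.degrees(np.arctan2(m[1,0],m[0,0])),2),"F",np.round(s["contact_force"],1),"w",round(s["gripper_width"],1),"gf",round(s["grasp_force"],1),"q",np.round(s["joints"],2))
E
python3 - <<'E'
from h import *
im=cv2.imread("pics/top0.png")
x0,y0,x1,y1=350,155,430,250
u=up(im,x0,y0,x1,y1); H,S,V=cv2.split(cv2.cvtColor(u,cv2.COLOR_BGR2HSV))
print("STORED56",blobs((S<40)&(V>190),"top",x0,y0,56,40))
for lo in(140,155,170):
  print("BLOCK",lo,blobs(cv2.morphologyEx(((S>lo)&(H<13)).astype(np.uint8),cv2.MORPH_CLOSE,np.ones((15,15))),"top",x0,y0,32,200))
print("plate px",im[170:245:8,365].tolist())
# lens: clamp tips in scene
for w,px in(("a",(190.8,191)),("b",(227.7,220.5))):
  for th in np.arange(1.0,1.95,.1): print(w,round(th,1),np.round(proj("scene",tip(w,th,52)),1)[0],np.round(proj("top",tip(w,th,52)),1)[0])
# scene check: plate corners
for a,b in((84,125),(84,-125),(-84,125),(-84,-125)): print("corner",a,b,np.round(proj("scene",c2w(a,b,8)),1)[0],np.round(proj("top",c2w(a,b,8)),1)[0])
plan(*c2w(-25,60,200),-107)
show()
E
```

```text
STORED56 [([416.3, -283.8], [78.5, 18.7], 73.0, [386.3, 229.6])]
BLOCK 140 []
BLOCK 155 []
BLOCK 170 []
plate px [[105, 163, 200], [107, 169, 205], [116, 180, 210], [105, 162, 199], [112, 178, 214], [134, 139, 135], [137, 144, 139], [135, 142, 139], [106, 111, 108], [102, 159, 193]]
a 1.0 [196.9 195.3] [404.1 224.5]
a 1.1 [195.1 194.5] [405.6 224.9]
a 1.2 [193.1 193.9] [407.1 225.3]
a 1.3 [191.1 193.4] [408.7 225.8]
a 1.4 [189.1 193.1] [410.3 226.2]
a 1.5 [187.1 192.9] [411.9 226.7]
a 1.6 [185.1 192.9] [413.4 227.1]
a 1.7 [183.2 193.1] [415.  227.6]
a 1.8 [181.3 193.4] [416.4 228. ]
a 1.9 [179.6 193.9] [417.8 228.5]
b 1.0 [220.9 223.3] [389.4 182. ]
b 1.1 [222.6 222.4] [388.2 181.5]
b 1.2 [224.4 221.7] [386.9 181. ]
b 1.3 [226.4 221.1] [385.5 180.5]
b 1.4 [228.4 220.7] [384.  180.1]
b 1.5 [230.5 220.5] [382.5 179.6]
b 1.6 [232.7 220.4] [381.  179.1]
b 1.7 [234.8 220.5] [379.5 178.7]
b 1.8 [237.  220.8] [377.9 178.3]
b 1.9 [239.1 221.2] [376.4 177.9]
corner 84 125 [171.4 274.8] [424.4 177.7]
corner 84 -125 [193.8 212.6] [405.1 246.5]
corner -84 125 [239.9 273.6] [378.2 164.1]
corner -84 -125 [251.4 211.6] [358.4 232.6]
travel [-484.4, 202.2, 49.1] dr [0.0018, 0.0009, -1.0495]
t 0.1 grasp [ 139.2 -608.8  248.7] psi -167.13 F [-0.3 -0.4 -0.5] w 85.1 gf 0.0 q [-1.09  0.39  0.01 -0.   -1.19 -0.26]
```

The four light-grey bars with two bolt holes are the jaws: top-view pixels (318,226), (287,206), (318,185) and (288,166). Their tops measure about 79 x 19 mm. Purple (336,159), brown (248,113) and blue (436,276) are the wrong colour. The stored jaw is at (386,230). Both clamps stand at about 1.3 rad, so I'll swing them back first.

Call:
move_arm:
  fingers: [0,0,0,0,0,0,0,0,0,0]
  travel:
    - [-48,20,0]
    - [-96,40,0]
    - [-144,60,0]
    - [-193,80,0]
    - [-242,101,0]
    - [-290,121,0]
    - [-339,141,0]
    - [-387,161,0]
    - [-436,181,0]
    - [-484,202,0]
  dr:
    - [0,0,-0.105]
    - [0,0,-0.21]
    - [0,0,-0.315]
    - [0,0,-0.42]
    - [0,0,-0.525]
    - [0,0,-0.63]
    - [0,0,-0.735]
    - [0,0,-0.84]
    - [0,0,-0.945]
    - [0,0,-1.05]

```text
clock: 1.1
position: [547.7, -317.3, 404.3]
ee_rot: [-0.597, 0.802, 0.0, -0.0]
contact_force: [0.7, -0.2, 0.5]
gripper_width: -0.1
grasp_force: 0.0
```

```bash
python3 -c "
from h import *
show(); plan(*c2w(-25,60,84),-107)"
```

```text
t 1.1 grasp [ 547.6 -317.3  249.3] psi -106.7 F [ 0.7 -0.2  0.5] w -0.1 gf 0.0 q [-0.27  0.4   0.03 -0.   -1.2  -0.02]
travel [-18.1, -14.3, 165.3] dr [0.0008, 0.0001, 0.0052]
```

Call:
move_arm:
  fingers: [0,0,0,0,0,0,0,0,0,0]
  travel:
    - [-18,-14,0]
    - [-18,-14,40]
    - [-18,-14,80]
    - [-18,-14,120]
    - [-18,-14,165]
    - [-18,-14,165]
    - [-26,-14,165]
    - [-34,-14,165]
    - [-42,-14,165]
    - [-50,-14,165]
  dr:
    - [0,0,0.005]
    - [0,0,0.005]
    - [0,0,0.005]
    - [0,0,0.005]
    - [0,0,0.005]
    - [0,0,0.005]
    - [0,0,0.005]
    - [0,0,0.005]
    - [0,0,0.005]
    - [0,0,0.005]

```text
clock: 2.1
position: [575.0, -274.7, 242.3]
ee_rot: [-0.593, 0.805, -0.002, 0.001]
contact_force: [-1.8, -6.8, -1.3]
gripper_width: -0.1
grasp_force: 6.3
```

```bash
python3 -c "
from h import *
show(); plan(*c2w(-60,60,84),-107)
im=grab('scene','s1'); cv2.imwrite('pics/s1c.png',up(im,165,165,300,300))"
```

```text
t 2.1 grasp [ 575.7 -275.    87.3] psi -107.2 F [-1.8 -6.8 -1.3] w -0.1 gf 6.3 q [-0.19  0.55 -0.16  0.   -0.86 -0.11]
travel [-4.5, -0.3, 3.3] dr [-0.0043, -0.0005, -0.0035]
```

View pics/s1c.png

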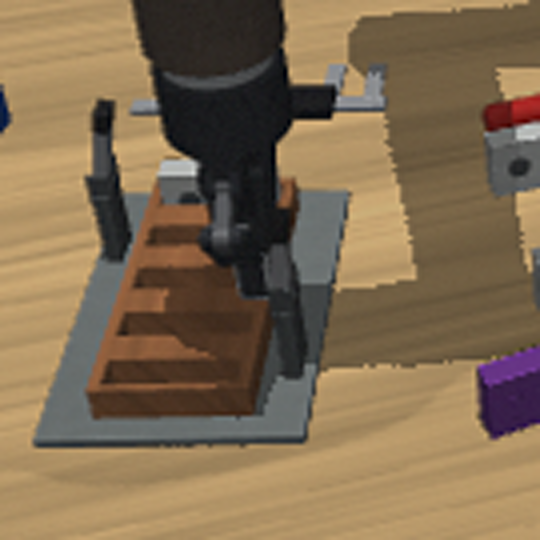

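The crop shows the closed fingers against clamp b's inner face, with about 7 N of force. I'll keep pushing gently.

Call:
move_arm:
  fingers: [0,0,0,0,0]
  travel:
    - [-2,0,-10]
    - [-5,0,-20]
    - [-8,0,-20]
    - [-8,0,-20]
    - [-8,0,-20]
  dr:
    - [0,0,0]
    - [0,0,0]
    - [0,0,0]
    - [0,0,0]
    - [0,0,0]

```text
clock: 2.65
position: [576.5, -268.0, 261.9]
ee_rot: [-0.593, 0.805, -0.001, -0.0]
contact_force: [-3.5, -5.2, 6.3]
gripper_width: 0.0
grasp_force: 3.9
```

```bash
python3 -c "
from h import *
show(); plan(*c2w(-60,60,104),-107)
im=grab('scene','s2'); cv2.imwrite('pics/s2c.png',up(im,165,165,300,300))"
```

```text
t 2.65 grasp [ 576.6 -268.4  106.9] psi -107.2 F [-3.5 -5.2  6.3] w 0.0 gf 3.9 q [-0.18  0.53 -0.14  0.   -0.9  -0.12]
travel [2.4, -0.9, 2.9] dr [-0.0013, -0.002, -0.0034]
```

View pics/s2c.png

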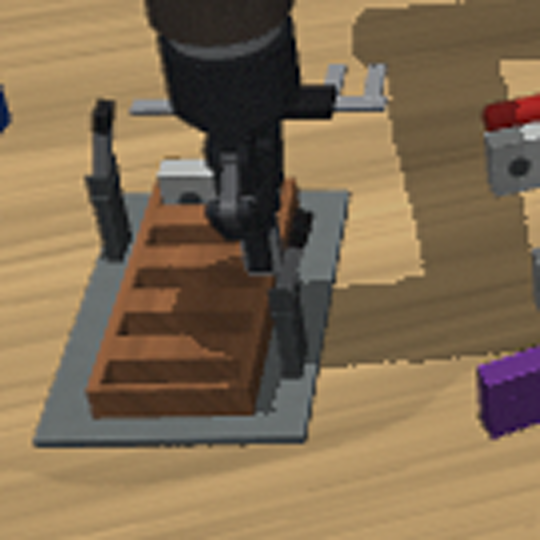

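Clamp b's tip is now at about (241,222), which is roughly 1.85 rad, so it is fully back. Clamp a is next.

Call:
move_arm:
  fingers: [0,0,0,0,0,0,0,0,0,0]
  travel:
    - [40,30,0]
    - [65,60,0]
    - [82,100,0]
    - [82,119,0]
    - [92,119,0]
    - [102,119,0]
    - [112,119,0]
    - [120,119,0]
    - [125,119,0]
    - [128,119,0]
  dr:
    - [0,0,0]
    - [0,0,0]
    - [0,0,0]
    - [0,0,0]
    - [0,0,0]
    - [0,0,0]
    - [0,0,0]
    - [0,0,0]
    - [0,0,0]
    - [0,0,0]

```text
clock: 3.7
position: [427.5, -352.4, 261.0]
ee_rot: [-0.593, 0.806, 0.0, 0.003]
contact_force: [8.3, 30.5, 14.7]
gripper_width: -0.2
grasp_force: 17.2
```

```bash
python3 -c "
from h import *
show(); plan(*c2w(62,-60,104),-107)
im=grab('scene','s3'); cv2.imwrite('pics/s3c.png',up(im,165,165,300,300))"
```

```text
t 3.7 grasp [ 428.3 -351.7  106. ] psi -107.32 F [ 8.3 30.5 14.7] w -0.2 gf 17.2 q [-0.4   0.41 -0.35 -0.01 -0.8   0.1 ]
travel [0.3, 1.1, 2.0] dr [-0.0037, 0.0059, -0.0057]
```

View pics/s3c.png

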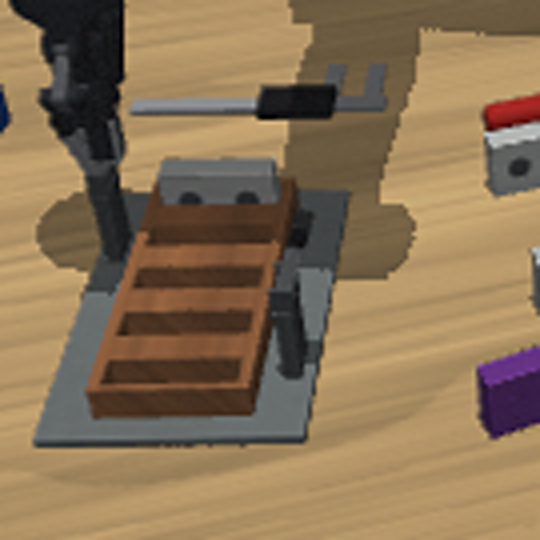

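Clamp a is against its back stop, with about 33 N on the fingers. I'll back off and lift.

Call:
move_arm:
  fingers: [0,0,20,50,50,50,50]
  travel:
    - [-8,0,0]
    - [-25,0,-10]
    - [-35,0,-50]
    - [-45,0,-90]
    - [-45,0,-90]
    - [-45,0,-90]
    - [-45,0,-90]
  dr:
    - [0,0,0]
    - [0,0,0]
    - [0,0,0]
    - [0,0,0]
    - [0,0,0]
    - [0,0,0]
    - [0,0,0]

```text
clock: 4.45
position: [438.5, -311.6, 348.6]
ee_rot: [-0.593, 0.805, 0.001, -0.0]
contact_force: [0.7, 0.2, -0.2]
gripper_width: 50.2
grasp_force: 0.0
```

```bash
python3 -c "
from h import *
show(); plan(430.8,-53.4,110,-87.8)"
```

```text
t 4.45 grasp [ 438.2 -311.5  193.6] psi -107.27 F [ 0.7  0.2 -0.2] w 50.2 gf 0.0 q [-0.32  0.29 -0.29 -0.   -1.    0.02]
travel [-244.3, 83.8, 83.9] dr [0.0017, 0.0007, -0.3398]
```

Call:
move_arm:
  fingers: [50,50,50,50,50,50,50,50,50,50]
  travel:
    - [-40,14,0]
    - [-80,28,0]
    - [-120,42,0]
    - [-160,56,0]
    - [-200,70,0]
    - [-244,84,20]
    - [-244,84,60]
    - [-244,84,84]
    - [-244,84,84]
    - [-244,84,84]
  dr:
    - [0,0,-0.06]
    - [0,0,-0.12]
    - [0,0,-0.18]
    - [0,0,-0.24]
    - [0,0,-0.3]
    - [0,0,-0.34]
    - [0,0,-0.34]
    - [0,0,-0.34]
    - [0,0,-0.34]
    - [0,0,-0.34]

```text
clock: 5.45
position: [430.9, -53.7, 265.3]
ee_rot: [0.721, -0.693, -0.0, 0.001]
contact_force: [-0.3, -0.0, 1.3]
gripper_width: 49.8
grasp_force: 0.0
```

```bash
python3 -c "
from h import *
show(); plan(430.8,-53.4,44,-87.8)"
```

```text
t 5.45 grasp [430.6 -53.9 110.3] psi -87.76 F [-0.3 -0.   1.3] w 49.8 gf 0.0 q [ 0.25  0.23 -0.63  0.   -0.71 -0.21]
travel [-0.4, -0.0, 66.3] dr [0.002, -0.0009, 0.0007]
```

Call:
move_arm:
  fingers: [50,50,50,50,10,10,10,10,10,10]
  travel:
    - [0,0,30]
    - [0,0,55]
    - [0,0,66]
    - [0,0,66]
    - [0,0,66]
    - [0,0,66]
    - [0,0,66]
    - [0,0,66]
    - [0,0,66]
    - [0,0,66]
  dr:
    - [0,0,0]
    - [0,0,0]
    - [0,0,0]
    - [0,0,0]
    - [0,0,0]
    - [0,0,0]
    - [0,0,0]
    - [0,0,0]
    - [0,0,0]
    - [0,0,0]

```text
clock: 6.45
position: [431.1, -53.6, 201.1]
ee_rot: [0.721, -0.693, 0.001, -0.001]
contact_force: [-0.5, -0.6, 5.9]
gripper_width: 18.9
grasp_force: 58.9
```

```bash
python3 -c "
from h import *
show()"
```

```text
t 6.45 grasp [431.5 -53.5  46.1] psi -87.74 F [-0.5 -0.6  5.9] w 18.9 gf 58.9 q [ 0.25  0.35 -0.7   0.   -0.52 -0.21]
```

Call:
move_arm:
  fingers: [10,10,10,10,10,10]
  travel:
    - [0,0,-20]
    - [0,0,-60]
    - [0,0,-100]
    - [0,0,-110]
    - [0,0,-110]
    - [0,0,-110]
  dr:
    - [0,0,0]
    - [0,0,0]
    - [0,0,0]
    - [0,0,0]
    - [0,0,0]
    - [0,0,0]

```text
clock: 7.05
position: [429.8, -53.7, 308.8]
ee_rot: [0.721, -0.693, -0.001, 0.001]
contact_force: [-0.0, -0.5, -1.8]
gripper_width: 18.9
grasp_force: 59.2
```

```bash
python3 -c "
from h import *
show(); plan(*c2w(0,-45,90),-106.9)"
```

```text
t 7.05 grasp [429.5 -53.6 153.8] psi -87.8 F [-0.  -0.5 -1.8] w 18.9 gf 59.2 q [ 0.25  0.16 -0.58 -0.   -0.83 -0.21]
travel [244.7, -19.7, 63.7] dr [0.0018, 0.0, 0.3333]
```

Call:
move_arm:
  fingers: [10,10,10,10,10,10,10,10,10,10]
  travel:
    - [35,-3,0]
    - [70,-6,0]
    - [105,-8,0]
    - [140,-11,0]
    - [175,-14,0]
    - [210,-17,0]
    - [245,-20,0]
    - [245,-20,30]
    - [245,-20,60]
    - [245,-20,60]
  dr:
    - [0,0,0.05]
    - [0,0,0.1]
    - [0,0,0.15]
    - [0,0,0.2]
    - [0,0,0.25]
    - [0,0,0.3]
    - [0,0,0.333]
    - [0,0,0.333]
    - [0,0,0.333]
    - [0,0,0.333]

```text
clock: 8.05
position: [457.6, -297.1, 243.4]
ee_rot: [-0.595, 0.804, 0.006, -0.004]
contact_force: [-1.4, 0.9, -1.8]
gripper_width: 18.8
grasp_force: 59.1
```

Call:
move_arm:
  fingers: [10,10,10]
  travel:
    - [0,0,3]
    - [0,0,3]
    - [0,0,3]
  dr:
    - [0,0,0]
    - [0,0,0]
    - [0,0,0]

```text
clock: 8.35
position: [460.6, -297.5, 247.9]
ee_rot: [-0.596, 0.803, -0.001, 0.001]
contact_force: [-0.2, 0.1, -1.9]
gripper_width: 18.6
grasp_force: 59.1
```

```bash
python3 - <<'E'
from h import *
show(); plan(*c2w(0,-45,56),-106.9)
im=grab('scene','s4'); t=grab('top','t4')
# slot1 opening corners drawn, and held jaw expected outline
for x in(-42,42):
  for y in(-56.25,-33.75): print("slot",np.round(proj("scene",c2w(x,y,32))[0],1))
u=up(im,170,165,270,285,5); cv2.imwrite('pics/s4c.png',u)
E
```

```text
t 8.35 grasp [ 461.  -297.6   92.9] psi -106.8 F [-0.2  0.1 -1.9] w 18.6 gf 59.1 q [-0.28  0.42 -0.38  0.   -0.76 -0.02]
travel [0.5, 1.9, 36.9] dr [-0.0023, -0.0002, 0.0018]
slot [232.5 220.2]
slot [231.3 225.3]
slot [202.  220.7]
slot [200.3 225.8]
```

View pics/s4c.png

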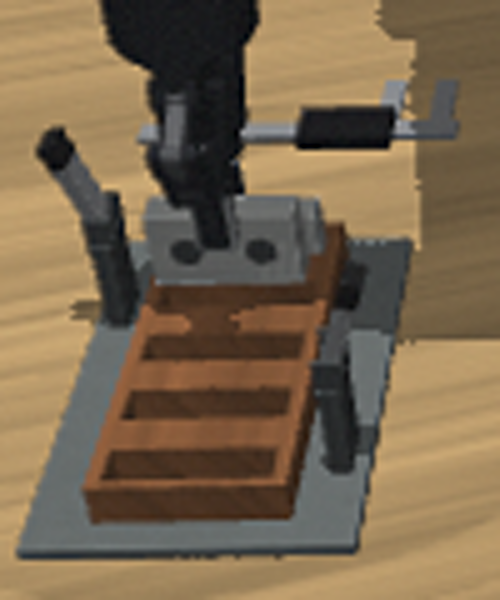

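Scene crop: the held jaw hangs just above slot 1, with its lower edge running from about (200,220) to (231,222). The stored jaw is behind it and both clamps are back. I'll lower it in stages.

Call:
move_arm:
  fingers: [10,10,10,10,10,10]
  travel:
    - [0,1.5,6]
    - [0,1.5,11]
    - [0,1.5,16]
    - [0,1.5,21]
    - [0,1.5,25]
    - [0,1.5,25]
  dr:
    - [0,0,0]
    - [0,0,0]
    - [0,0,0]
    - [0,0,0]
    - [0,0,0]
    - [0,0,0]

```text
clock: 9.05
position: [458.5, -297.1, 220.8]
ee_rot: [-0.596, 0.803, 0.001, -0.0]
contact_force: [0.1, -0.4, -0.7]
gripper_width: 18.2
grasp_force: 59.1
```

```bash
python3 -c "
from h import *
show(); plan(*c2w(0,-45,56),-106.9)"
```

```text
t 9.05 grasp [ 458.2 -297.    65.8] psi -106.85 F [ 0.1 -0.4 -0.7] w 18.2 gf 59.1 q [-0.28  0.46 -0.41 -0.   -0.7  -0.02]
travel [0.3, -0.4, 9.8] dr [0.0017, 0.0001, 0.0008]
```

Call:
move_arm:
  fingers: [10,10,10,10,30,30,30,30]
  travel:
    - [0,0,4]
    - [0,0,8]
    - [0,0,10]
    - [0,0,10]
    - [0,0,10]
    - [0,0,10]
    - [0,0,10]
    - [0,0,10]
  dr:
    - [0,0,0]
    - [0,0,0]
    - [0,0,0]
    - [0,0,0]
    - [0,0,0]
    - [0,0,0]
    - [0,0,0]
    - [0,0,0]

```text
clock: 9.85
position: [458.8, -297.2, 211.9]
ee_rot: [-0.596, 0.803, -0.0, 0.0]
contact_force: [-0.1, 0.2, -0.0]
gripper_width: 29.5
grasp_force: 0.0
```

```bash
python3 -c "
from h import *
show()"
```

```text
t 9.85 grasp [ 458.8 -297.2   56.9] psi -106.84 F [-0.1  0.2 -0. ] w 29.5 gf 0.0 q [-0.28  0.47 -0.42  0.   -0.68 -0.02]
```

Call:
move_arm:
  fingers: [30,30,30,30,50]
  travel:
    - [0,0,-25]
    - [0,0,-60]
    - [0,0,-100]
    - [0,0,-110]
    - [0,0,-110]
  dr:
    - [0,0,0]
    - [0,0,0]
    - [0,0,0]
    - [0,0,0]
    - [0,0,0]

```text
clock: 10.35
position: [459.0, -297.2, 323.9]
ee_rot: [-0.596, 0.803, -0.002, 0.002]
contact_force: [-0.3, -0.2, -0.3]
gripper_width: 43.4
grasp_force: 0.0
```

```bash
python3 -c "
from h import *
show(); plan(498.4,51.3,110,-94.7)
t=grab('top','t5');x0,y0,x1,y1=270,140,430,250
u=up(t,x0,y0,x1,y1); H,S,V=cv2.split(cv2.cvtColor(u,cv2.COLOR_BGR2HSV))
[print(b) for b in blobs((S<40)&(V>190),'top',x0,y0,46,20)]
"
```

```text
t 10.35 grasp [ 459.7 -297.5  168.9] psi -106.84 F [-0.3 -0.2 -0.3] w 43.4 gf 0.0 q [-0.28  0.33 -0.3   0.   -0.94 -0.02]
travel [-345.0, 63.5, 58.6] dr [-0.0051, -0.0005, -0.2119]
([498.8, 51.4], [77.6, 19.6], 84.7, [287.3, 205.9])
([500.4, -295.7], [85.3, 62.4], 74.5, [389.1, 204.6])
([522.9, -214.2], [70.4, 50.9], 175.6, [366.7, 196.3])
([570.8, -54.4], [76.1, 17.2], 89.7, [317.9, 184.6])
([546.0, -139.1], [67.7, 59.9], 70.6, [341.4, 189.2])
([636.6, 48.1], [78.7, 19.0], 71.4, [288.2, 165.8])
```

Call:
move_arm:
  fingers: [50,50,50,50,50,50,50,50,50,50]
  travel:
    - [-45,8,0]
    - [-90,16,0]
    - [-135,25,0]
    - [-180,33,0]
    - [-225,41,0]
    - [-270,50,0]
    - [-315,58,0]
    - [-345,63,10]
    - [-345,63,40]
    - [-345,63,58]
  dr:
    - [0,0,-0.03]
    - [0,0,-0.06]
    - [0,0,-0.09]
    - [0,0,-0.12]
    - [0,0,-0.15]
    - [0,0,-0.18]
    - [0,0,-0.212]
    - [0,0,-0.212]
    - [0,0,-0.212]
    - [0,0,-0.212]

```text
clock: 11.4
position: [497.1, 52.2, 260.2]
ee_rot: [-0.678, 0.735, 0.001, -0.003]
contact_force: [-0.5, 0.5, -1.2]
gripper_width: 50.1
grasp_force: 0.0
```

Call:
move_arm:
  fingers: [50,50]
  travel:
    - [0,0,0]
    - [0,0,0]
  dr:
    - [0,0,0]
    - [0,0,0]

```text
clock: 11.6
position: [498.2, 51.2, 262.7]
ee_rot: [-0.678, 0.735, 0.0, -0.001]
contact_force: [0.1, -0.1, 1.0]
gripper_width: 50.1
grasp_force: 0.0
```

```bash
python3 -c "
from h import *
show(); plan(498.5,51.3,44,-94.9)"
```

```text
t 11.6 grasp [497.8  51.  107.7] psi -94.69 F [ 0.1 -0.1  1. ] w 50.1 gf 0.0 q [ 0.43  0.34 -0.48  0.   -0.76 -0.51]
travel [-0.2, -0.4, 63.7] dr [0.0025, -0.0016, 0.0037]
```

Call:
move_arm:
  fingers: [50,50,50,50,10,10,10,10,10,10]
  travel:
    - [0,0,30]
    - [0,0,55]
    - [0,0,64]
    - [0,0,64]
    - [0,0,64]
    - [0,0,64]
    - [0,0,64]
    - [0,0,64]
    - [0,0,64]
    - [0,0,64]
  dr:
    - [0,0,0]
    - [0,0,0]
    - [0,0,0]
    - [0,0,0]
    - [0,0,0]
    - [0,0,0]
    - [0,0,0]
    - [0,0,0]
    - [0,0,0]
    - [0,0,0]

```text
clock: 12.6
position: [498.8, 51.5, 201.2]
ee_rot: [-0.678, 0.735, -0.001, 0.001]
contact_force: [-1.8, 0.2, 6.4]
gripper_width: 18.5
grasp_force: 59.0
```

Call:
move_arm:
  fingers: [10,10,10,10,10,10]
  travel:
    - [0,0,-20]
    - [0,0,-60]
    - [0,0,-100]
    - [0,0,-110]
    - [0,0,-110]
    - [0,0,-110]
  dr:
    - [0,0,0]
    - [0,0,0]
    - [0,0,0]
    - [0,0,0]
    - [0,0,0]
    - [0,0,0]

```text
clock: 13.2
position: [497.5, 51.1, 308.5]
ee_rot: [-0.677, 0.736, 0.001, -0.001]
contact_force: [-0.4, 0.2, -2.1]
gripper_width: 18.7
grasp_force: 59.2
```

```bash
python3 -c "
from h import *
show(); plan(*c2w(0,0,92),-106.9)"
```

```text
t 13.2 grasp [497.2  51.1 153.5] psi -94.74 F [-0.4  0.2 -2.1] w 18.7 gf 59.2 q [ 0.43  0.27 -0.43 -0.   -0.87 -0.51]
travel [360.0, -34.3, 61.6] dr [0.0023, -0.0005, 0.2123]
```

Call:
move_arm:
  fingers: [10,10,10,10,10,10,10,10,10,10]
  travel:
    - [45,-4,0]
    - [90,-9,0]
    - [135,-13,0]
    - [180,-17,0]
    - [225,-21,0]
    - [270,-26,0]
    - [315,-30,0]
    - [360,-34,0]
    - [360,-34,20]
    - [360,-34,50]
  dr:
    - [0,0,0.03]
    - [0,0,0.06]
    - [0,0,0.09]
    - [0,0,0.12]
    - [0,0,0.15]
    - [0,0,0.18]
    - [0,0,0.212]
    - [0,0,0.212]
    - [0,0,0.212]
    - [0,0,0.212]

```text
clock: 14.2
position: [502.3, -312.0, 257.9]
ee_rot: [-0.595, 0.804, 0.0, -0.0]
contact_force: [-0.3, 0.4, -1.4]
gripper_width: 18.3
grasp_force: 59.2
```

Call:
move_arm:
  fingers: [10,10,10]
  travel:
    - [0,0,10]
    - [0,0,10]
    - [0,0,10]
  dr:
    - [0,0,0]
    - [0,0,0]
    - [0,0,0]

```text
clock: 14.5
position: [503.2, -310.1, 249.6]
ee_rot: [-0.596, 0.803, 0.0, -0.0]
contact_force: [1.3, -0.4, -1.2]
gripper_width: 18.4
grasp_force: 59.0
```

```bash
python3 -c "
from h import *
show(); plan(*c2w(0,0,56),-106.9)"
```

```text
t 14.5 grasp [ 503.1 -310.1   94.6] psi -106.78 F [ 1.3 -0.4 -1.2] w 18.4 gf 59.0 q [-0.28  0.48 -0.27  0.   -0.82 -0.01]
travel [0.8, 1.2, 38.6] dr [0.0005, -0.0005, 0.002]
```

Call:
move_arm:
  fingers: [10,10,10,10,10,10,10]
  travel:
    - [0.4,0.8,0]
    - [0.4,0.8,8]
    - [0.4,0.8,14]
    - [0.4,0.8,19]
    - [0.4,0.8,24]
    - [0.4,0.8,27]
    - [0.4,0.8,27]
  dr:
    - [0,0,0]
    - [0,0,0]
    - [0,0,0]
    - [0,0,0]
    - [0,0,0]
    - [0,0,0]
    - [0,0,0]

```text
clock: 15.2
position: [501.7, -310.4, 222.0]
ee_rot: [-0.596, 0.803, 0.001, -0.0]
contact_force: [0.8, -0.3, -2.4]
gripper_width: 19.0
grasp_force: 59.1
```

```bash
python3 -c "
from h import *
show(); plan(*c2w(0,0,56),-106.9)"
```

```text
t 15.2 grasp [ 501.5 -310.3   67. ] psi -106.85 F [ 0.8 -0.3 -2.4] w 19.0 gf 59.1 q [-0.28  0.51 -0.3  -0.   -0.76 -0.01]
travel [0.1, -0.1, 11.0] dr [0.0012, 0.0001, 0.0009]
```

Call:
move_arm:
  fingers: [10,10,10,10,30,30,30,30]
  travel:
    - [0,0,4]
    - [0,0,8]
    - [0,0,11]
    - [0,0,11]
    - [0,0,11]
    - [0,0,11]
    - [0,0,11]
    - [0,0,11]
  dr:
    - [0,0,0]
    - [0,0,0]
    - [0,0,0]
    - [0,0,0]
    - [0,0,0]
    - [0,0,0]
    - [0,0,0]
    - [0,0,0]

```text
clock: 16.0
position: [502.0, -310.5, 212.0]
ee_rot: [-0.596, 0.803, -0.0, 0.0]
contact_force: [0.3, 0.4, -0.8]
gripper_width: 29.8
grasp_force: 0.0
```

Call:
move_arm:
  fingers: [30,30,30,30,50]
  travel:
    - [0,0,-25]
    - [0,0,-60]
    - [0,0,-100]
    - [0,0,-110]
    - [0,0,-110]
  dr:
    - [0,0,0]
    - [0,0,0]
    - [0,0,0]
    - [0,0,0]
    - [0,0,0]

```text
clock: 16.5
position: [502.1, -310.5, 324.1]
ee_rot: [-0.596, 0.803, -0.002, 0.002]
contact_force: [0.1, -0.8, -1.0]
gripper_width: 43.3
grasp_force: 0.0
```

```bash
python3 -c "
from h import *
show(); plan(570.8,-55.7,110,-90.3)
im=grab('scene','s6'); cv2.imwrite('pics/s6c.png',up(im,165,165,365,315))"
```

```text
t 16.5 grasp [ 502.9 -310.7  169.1] psi -106.84 F [ 0.1 -0.8 -1. ] w 43.3 gf 0.0 q [-0.28  0.39 -0.19  0.   -0.98 -0.01]
travel [-263.7, 8.4, 59.0] dr [-0.0051, -0.0008, -0.2887]
```

View pics/s6c.png

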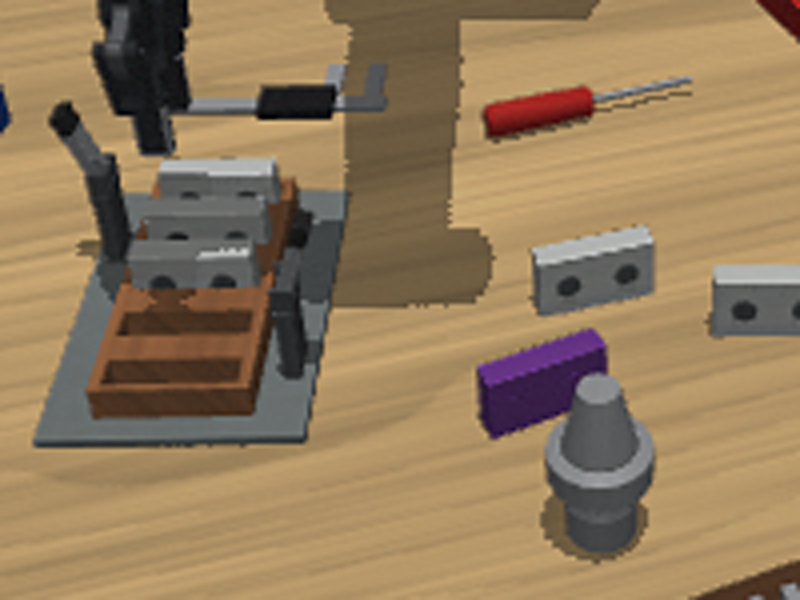

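The crop shows jaws seated level in slots 0 to 2, with slots 3 and 4 free. The third jaw is next, at scene crop (593,270), which is top-view pixel (318,185).

Call:
move_arm:
  fingers: [50,50,50,50,50,50,50,50,50,50]
  travel:
    - [-38,1,0]
    - [-76,3,0]
    - [-114,4,0]
    - [-152,5,0]
    - [-190,6,0]
    - [-228,7,0]
    - [-263,8,10]
    - [-263,8,40]
    - [-263,8,59]
    - [-263,8,59]
  dr:
    - [0,0,-0.04]
    - [0,0,-0.08]
    - [0,0,-0.12]
    - [0,0,-0.16]
    - [0,0,-0.2]
    - [0,0,-0.25]
    - [0,0,-0.289]
    - [0,0,-0.289]
    - [0,0,-0.289]
    - [0,0,-0.289]

```text
clock: 17.55
position: [568.7, -56.1, 257.7]
ee_rot: [-0.705, 0.709, 0.004, -0.004]
contact_force: [-0.2, -0.2, 0.4]
gripper_width: 50.2
grasp_force: 0.0
```

Call:
move_arm:
  fingers: [50,50]
  travel:
    - [0,0,0]
    - [0,0,0]
  dr:
    - [0,0,0]
    - [0,0,0]

```text
clock: 17.75
position: [570.7, -56.6, 263.2]
ee_rot: [-0.705, 0.709, -0.0, 0.0]
contact_force: [-0.6, -0.3, 0.5]
gripper_width: 50.1
grasp_force: 0.0
```

```bash
python3 -c "
from h import *
show(); plan(570.8,-55.5,44,-90.3)"
```

```text
t 17.75 grasp [570.9 -56.6 108.2] psi -90.3 F [-0.6 -0.3  0.5] w 50.1 gf 0.0 q [ 0.18  0.44 -0.3   0.   -0.83 -0.19]
travel [-1.1, 0.0, 64.2] dr [-0.0009, -0.0001, 0.0001]
```

Call:
move_arm:
  fingers: [50,50,50,50,10,10,10,10,10,10]
  travel:
    - [-0.8,0,30]
    - [-0.8,0,55]
    - [-0.8,0,64]
    - [-0.8,0,64]
    - [-0.8,0,64]
    - [-0.8,0,64]
    - [-0.8,0,64]
    - [-0.8,0,64]
    - [-0.8,0,64]
    - [-0.8,0,64]
  dr:
    - [0,0,0]
    - [0,0,0]
    - [0,0,0]
    - [0,0,0]
    - [0,0,0]
    - [0,0,0]
    - [0,0,0]
    - [0,0,0]
    - [0,0,0]
    - [0,0,0]

```text
clock: 18.75
position: [570.9, -55.5, 200.3]
ee_rot: [-0.706, 0.709, -0.001, 0.001]
contact_force: [-1.4, 0.6, 6.4]
gripper_width: 18.7
grasp_force: 59.4
```

Call:
move_arm:
  fingers: [10,10,10,10,10,10,10]
  travel:
    - [0,0,-20]
    - [0,0,-60]
    - [0,0,-100]
    - [0,0,-140]
    - [0,0,-150]
    - [0,0,-150]
    - [0,0,-150]
  dr:
    - [0,0,0]
    - [0,0,0]
    - [0,0,0]
    - [0,0,0]
    - [0,0,0]
    - [0,0,0]
    - [0,0,0]

```text
clock: 19.45
position: [569.7, -55.6, 347.1]
ee_rot: [-0.705, 0.709, 0.001, -0.001]
contact_force: [-1.0, 0.1, -2.8]
gripper_width: 18.8
grasp_force: 59.0
```

```bash
python3 -c "
from h import *
show(); plan(*c2w(0,45,92),-106.9)"
```

```text
t 19.45 grasp [569.2 -55.5 192.1] psi -90.32 F [-1.   0.1 -2.8] w 18.8 gf 59.0 q [ 0.19  0.34 -0.21 -0.   -1.02 -0.19]
travel [268.2, 23.0, 100.1] dr [0.0029, 0.0001, 0.2894]
```

Call:
move_arm:
  fingers: [10,10,10,10,10,10,10,10,10,10]
  travel:
    - [38,3,0]
    - [76,6,0]
    - [114,10,0]
    - [152,13,0]
    - [190,16,0]
    - [228,19,0]
    - [268,23,0]
    - [268,23,0]
    - [268,23,40]
    - [268,23,75]
  dr:
    - [0,0,0.04]
    - [0,0,0.08]
    - [0,0,0.12]
    - [0,0,0.16]
    - [0,0,0.2]
    - [0,0,0.25]
    - [0,0,0.289]
    - [0,0,0.289]
    - [0,0,0.289]
    - [0,0,0.289]

```text
clock: 20.45
position: [545.3, -323.2, 270.9]
ee_rot: [-0.595, 0.803, 0.001, -0.0]
contact_force: [-0.5, 0.0, -2.0]
gripper_width: 18.7
grasp_force: 59.0
```

Call:
move_arm:
  fingers: [10,10,10,10]
  travel:
    - [0,0,22]
    - [0,0,22]
    - [0,0,22]
    - [0,0,22]
  dr:
    - [0,0,0]
    - [0,0,0]
    - [0,0,0]
    - [0,0,0]

```text
clock: 20.85
position: [546.8, -323.4, 252.9]
ee_rot: [-0.596, 0.803, -0.001, 0.0]
contact_force: [-0.3, -0.2, -1.4]
gripper_width: 18.4
grasp_force: 59.0
```

```bash
python3 -c "
from h import *
show(); plan(*c2w(0,45,56),-106.9)"
```

```text
t 20.85 grasp [ 547.1 -323.5   97.9] psi -106.8 F [-0.3 -0.2 -1.4] w 18.4 gf 59.0 q [-0.28  0.54 -0.15  0.   -0.88 -0.01]
travel [0.7, 1.9, 41.9] dr [-0.0021, -0.0004, 0.0018]
```

Call:
move_arm:
  fingers: [10,10,10,10,10,10,10,10]
  travel:
    - [0.4,1.2,0]
    - [0.4,1.2,8]
    - [0.4,1.2,15]
    - [0.4,1.2,20]
    - [0.4,1.2,25]
    - [0.4,1.2,30]
    - [0.4,1.2,31]
    - [0.4,1.2,31]
  dr:
    - [0,0,0]
    - [0,0,0]
    - [0,0,0]
    - [0,0,0]
    - [0,0,0]
    - [0,0,0]
    - [0,0,0]
    - [0,0,0]

```text
clock: 21.65
position: [544.8, -323.5, 220.4]
ee_rot: [-0.596, 0.803, 0.0, -0.0]
contact_force: [-0.3, -0.2, -1.2]
gripper_width: 18.6
grasp_force: 59.0
```

```bash
python3 -c "
from h import *
show(); plan(*c2w(0,45,56),-106.9)"
```

```text
t 21.65 grasp [ 544.7 -323.5   65.4] psi -106.84 F [-0.3 -0.2 -1.2] w 18.6 gf 59.0 q [-0.28  0.57 -0.18  0.   -0.81 -0.01]
travel [0.1, -0.1, 9.4] dr [0.0005, -0.0, 0.001]
```

Call:
move_arm:
  fingers: [10,10,10,10,30,30,30,30]
  travel:
    - [0,0,4]
    - [0,0,8]
    - [0,0,10]
    - [0,0,10]
    - [0,0,10]
    - [0,0,10]
    - [0,0,10]
    - [0,0,10]
  dr:
    - [0,0,0]
    - [0,0,0]
    - [0,0,0]
    - [0,0,0]
    - [0,0,0]
    - [0,0,0]
    - [0,0,0]
    - [0,0,0]

```text
clock: 22.45
position: [544.9, -323.5, 210.9]
ee_rot: [-0.596, 0.803, -0.0, 0.0]
contact_force: [-0.7, 0.6, -0.2]
gripper_width: 29.9
grasp_force: 0.0
```

Call:
move_arm:
  fingers: [30,30,30,30,50]
  travel:
    - [0,0,-25]
    - [0,0,-60]
    - [0,0,-100]
    - [0,0,-110]
    - [0,0,-110]
  dr:
    - [0,0,0]
    - [0,0,0]
    - [0,0,0]
    - [0,0,0]
    - [0,0,0]

```text
clock: 22.95
position: [545.1, -323.6, 323.3]
ee_rot: [-0.596, 0.803, -0.002, 0.002]
contact_force: [0.5, 0.2, -0.4]
gripper_width: 43.3
grasp_force: 0.0
```

```bash
python3 -c "
from h import *
show(); plan(636.6,48.1,110,-108.2)
t=grab('top','t7');x0,y0,x1,y1=270,110,320,220
u=up(t,x0,y0,x1,y1); H,S,V=cv2.split(cv2.cvtColor(u,cv2.COLOR_BGR2HSV))
[print(b) for b in blobs((S<40)&(V>190),'top',x0,y0,46,20)]
# holders approx
print(cast('top',[[276,128],[335,126]],112))"
```

```text
t 22.95 grasp [ 545.9 -323.9  168.3] psi -106.84 F [ 0.5  0.2 -0.4] w 43.3 gf 0.0 q [-0.28  0.46 -0.08  0.   -1.02 -0.01]
travel [-382.3, 20.4, 58.1] dr [-0.0053, -0.0, 0.0237]
([636.6, 48.1], [78.7, 19.0], 71.4, [288.2, 165.8])
[[ 753.82970218   84.03892703]
 [ 759.32152849 -111.68269209]]
```

Call:
move_arm:
  fingers: [50,50,50,50,50,50,50,50,50,50]
  travel:
    - [-45,2,0]
    - [-90,5,0]
    - [-135,7,0]
    - [-180,10,0]
    - [-225,12,0]
    - [-270,14,0]
    - [-315,17,0]
    - [-360,19,0]
    - [-382,20,15]
    - [-382,20,40]
  dr:
    - [0,0,0.003]
    - [0,0,0.006]
    - [0,0,0.009]
    - [0,0,0.012]
    - [0,0,0.015]
    - [0,0,0.018]
    - [0,0,0.021]
    - [0,0,0.024]
    - [0,0,0.026]
    - [0,0,0.026]

```text
clock: 24.0
position: [637.0, 51.3, 279.5]
ee_rot: [-0.587, 0.809, -0.0, 0.001]
contact_force: [0.5, -0.2, -1.1]
gripper_width: 50.1
grasp_force: 0.0
```

Call:
move_arm:
  fingers: [50,50,50]
  travel:
    - [0,0,18]
    - [0,0,18]
    - [0,0,18]
  dr:
    - [0,0,0]
    - [0,0,0]
    - [0,0,0]

```text
clock: 24.3
position: [636.2, 47.7, 261.3]
ee_rot: [-0.585, 0.811, 0.0, -0.002]
contact_force: [0.2, -0.3, 0.2]
gripper_width: 49.5
grasp_force: 0.0
```

```bash
python3 -c "
from h import *
show(); plan(636.6,48.1,44,-108.4)"
```

```text
t 24.3 grasp [635.8  47.6 106.3] psi -108.33 F [ 0.2 -0.3  0.2] w 49.5 gf 0.0 q [ 0.33  0.53 -0.14  0.   -0.91 -0.65]
travel [-0.6, -0.4, 62.3] dr [0.0024, -0.002, 0.0012]
```

Call:
move_arm:
  fingers: [50,50,50,50,10,10,10,10,10,10]
  travel:
    - [-0.3,0,30]
    - [-0.3,0,54]
    - [-0.3,0,62]
    - [-0.3,0,62]
    - [-0.3,0,62]
    - [-0.3,0,62]
    - [-0.3,0,62]
    - [-0.3,0,62]
    - [-0.3,0,62]
    - [-0.3,0,62]
  dr:
    - [0,0,0]
    - [0,0,0]
    - [0,0,0]
    - [0,0,0]
    - [0,0,0]
    - [0,0,0]
    - [0,0,0]
    - [0,0,0]
    - [0,0,0]
    - [0,0,0]

```text
clock: 25.3
position: [637.0, 48.4, 202.5]
ee_rot: [-0.586, 0.811, -0.001, 0.001]
contact_force: [-0.0, 0.0, 6.4]
gripper_width: 18.9
grasp_force: 59.4
```

Call:
move_arm:
  fingers: [10,10,10,10,10,10,10]
  travel:
    - [0,0,-20]
    - [0,0,-60]
    - [0,0,-100]
    - [0,0,-140]
    - [0,0,-150]
    - [0,0,-150]
    - [0,0,-150]
  dr:
    - [0,0,0]
    - [0,0,0]
    - [0,0,0]
    - [0,0,0]
    - [0,0,0]
    - [0,0,0]
    - [0,0,0]

```text
clock: 26.0
position: [635.7, 48.1, 348.7]
ee_rot: [-0.585, 0.811, 0.001, -0.001]
contact_force: [0.1, -0.2, -2.6]
gripper_width: 18.9
grasp_force: 58.8
```

```bash
python3 -c "
from h import *
show(); plan(*c2w(0,90,92),-106.9)"
```

```text
t 26.0 grasp [635.2  48.1 193.7] psi -108.37 F [ 0.1 -0.2 -2.6] w 18.9 gf 58.8 q [ 0.33  0.45 -0.04 -0.   -1.09 -0.65]
travel [380.1, -76.2, 101.8] dr [0.0034, -0.001, -0.0257]
```

Call:
move_arm:
  fingers: [10,10,10,10,10,10,10,10,10,10]
  travel:
    - [45,-9,0]
    - [90,-18,0]
    - [135,-27,0]
    - [180,-36,0]
    - [225,-45,0]
    - [270,-54,0]
    - [315,-63,0]
    - [360,-72,0]
    - [380,-76,10]
    - [380,-76,50]
  dr:
    - [0,0,-0.003]
    - [0,0,-0.006]
    - [0,0,-0.009]
    - [0,0,-0.012]
    - [0,0,-0.015]
    - [0,0,-0.018]
    - [0,0,-0.021]
    - [0,0,-0.026]
    - [0,0,-0.026]
    - [0,0,-0.026]

```text
clock: 27.0
position: [589.0, -340.2, 301.7]
ee_rot: [-0.594, 0.804, -0.003, 0.001]
contact_force: [1.1, 0.1, -1.0]
gripper_width: 18.6
grasp_force: 58.8
```

Call:
move_arm:
  fingers: [10,10,10,10,10]
  travel:
    - [0,0,30]
    - [0,0,45]
    - [0,0,45]
    - [0,0,45]
    - [0,0,45]
  dr:
    - [0,0,0]
    - [0,0,0]
    - [0,0,0]
    - [0,0,0]
    - [0,0,0]

```text
clock: 27.5
position: [589.9, -336.4, 257.5]
ee_rot: [-0.596, 0.803, -0.002, 0.001]
contact_force: [-0.2, 0.1, -1.9]
gripper_width: 18.5
grasp_force: 58.7
```

```bash
python3 -c "
from h import *
show(); plan(*c2w(0,90,57),-106.9)"
```

```text
t 27.5 grasp [ 590.4 -336.6  102.5] psi -106.8 F [-0.2  0.1 -1.9] w 18.5 gf 58.7 q [-0.28  0.6  -0.03  0.   -0.94 -0.01]
travel [0.8, 2.0, 45.5] dr [-0.0034, -0.0005, 0.0018]
```

Call:
move_arm:
  fingers: [10,10,10,10,10,10,10,10,10]
  travel:
    - [0.4,1.2,0]
    - [0.4,1.2,8]
    - [0.4,1.2,14]
    - [0.4,1.2,19]
    - [0.4,1.2,24]
    - [0.4,1.2,29]
    - [0.4,1.2,34]
    - [0.4,1.2,34]
    - [0.4,1.2,34]
  dr:
    - [0,0,0]
    - [0,0,0]
    - [0,0,0]
    - [0,0,0]
    - [0,0,0]
    - [0,0,0]
    - [0,0,0]
    - [0,0,0]
    - [0,0,0]

```text
clock: 28.4
position: [587.8, -336.5, 221.5]
ee_rot: [-0.596, 0.803, 0.0, -0.0]
contact_force: [-0.2, 0.3, -2.1]
gripper_width: 18.4
grasp_force: 58.9
```

```bash
python3 -c "
from h import *
show(); plan(*c2w(0,90,57),-106.9)"
```

```text
t 28.4 grasp [ 587.8 -336.4   66.5] psi -106.84 F [-0.2  0.3 -2.1] w 18.4 gf 58.9 q [-0.28  0.63 -0.06  0.   -0.88 -0.01]
travel [0.2, -0.1, 9.5] dr [0.0006, -0.0001, 0.001]
```

Call:
move_arm:
  fingers: [10,10,10,10,30,30,30,30]
  travel:
    - [0,0,4]
    - [0,0,8]
    - [0,0,10]
    - [0,0,10]
    - [0,0,10]
    - [0,0,10]
    - [0,0,10]
    - [0,0,10]
  dr:
    - [0,0,0]
    - [0,0,0]
    - [0,0,0]
    - [0,0,0]
    - [0,0,0]
    - [0,0,0]
    - [0,0,0]
    - [0,0,0]

```text
clock: 29.2
position: [587.8, -336.5, 211.6]
ee_rot: [-0.596, 0.803, 0.0, -0.0]
contact_force: [0.5, -0.2, 0.9]
gripper_width: 29.7
grasp_force: 0.0
```

Call:
move_arm:
  fingers: [30,30,30,40,40,40,40]
  travel:
    - [0,0,-25]
    - [0,0,-60]
    - [0,0,-100]
    - [0,0,-140]
    - [-30,0,-150]
    - [-70,0,-150]
    - [-110,0,-150]
  dr:
    - [0,0,0]
    - [0,0,0]
    - [0,0,0]
    - [0,0,0]
    - [0,0,0]
    - [0,0,0]
    - [0,0,0]

```text
clock: 29.9
position: [619.6, -230.5, 362.5]
ee_rot: [-0.595, 0.804, -0.001, 0.001]
contact_force: [0.4, -0.2, -0.1]
gripper_width: 39.9
grasp_force: 0.0
```

```bash
python3 - <<'E'
from h import *
show()
im=grab('scene','s8'); t=grab('top','t8')
x0,y0,x1,y1=165,140,275,275
u=up(t,x0,y0,x1,y1); H,S,V=cv2.split(cv2.cvtColor(u,cv2.COLOR_BGR2HSV))
print("COVER");[print(b) for b in blobs((S<60)&(V<190)&(V>110),"top",x0,y0,58,300)]
print("HANDLE");[print(b) for b in blobs((V<75)&(S<170),"top",x0,y0,90,30)]
print("jaws56"); u=up(t,350,150,430,250);H,S,V=cv2.split(cv2.cvtColor(u,cv2.COLOR_BGR2HSV));[print(b) for b in blobs((S<40)&(V>185),"top",350,150,56,30)]
for i in range(5): print(np.round(c2w(0,-90+45*i)[:2],1))
cv2.imwrite('pics/s8c.png',np.vstack([np.hstack([up(t,x0+15,y0+15,x0+85,y0+125,3),up(t,345,150,435,260,3)]),np.zeros((2,480,3),np.uint8),cv2.resize(im[165:315,165:465],(480,240))]))
E
```

```text
t 29.9 grasp [ 619.9 -230.5  207.5] psi -106.94 F [ 0.4 -0.2 -0.1] w 39.9 gf 0.0 q [-0.11  0.47  0.04 -0.   -1.14 -0.18]
COVER
([496.0, 234.1], [228.6, 115.1], 177.3, [232.9, 206.8])
HANDLE
([490.4, 169.4], [216.8, 6.8], 177.3, [250.8, 208.0])
jaws56
([416.2, -283.9], [78.8, 18.9], 73.3, [386.3, 229.6])
([459.0, -296.4], [78.2, 19.5], 73.7, [389.9, 217.0])
([501.9, -310.8], [78.9, 19.7], 73.3, [393.9, 204.3])
([545.1, -324.0], [78.1, 19.9], 73.2, [397.6, 191.5])
([587.0, -337.0], [78.7, 19.5], 72.8, [400.9, 179.1])
[ 415.7 -284.3]
[ 458.7 -297.4]
[ 501.8 -310.5]
[ 544.9 -323.6]
[ 587.9 -336.7]
```

View pics/s8c.png

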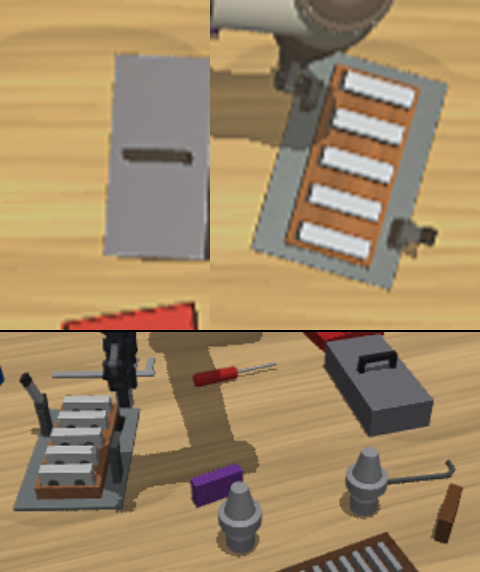

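All five jaws stand seated and evenly spaced, within about 1 mm of the slot centres. The cover has been knocked aside: its centre is now at pixel (233,207), which is (496, 234) mm, with its long axis at 177.3°.

```bash
python3 -c "
from h import *
print(cast('top',[(180+157/3,155+156/3)],90)); plan(496,234.1,150,-92.7)"
```

```text
[[493.47281335 230.43362937]]
travel [-406.7, 251.2, 57.1] dr [-0.0009, 0.0007, -0.2419]
```

Call:
move_arm:
  fingers: [45,45,45,45,45,45,45,45,45,45]
  travel:
    - [-40,25,0]
    - [-80,50,0]
    - [-120,75,0]
    - [-160,100,0]
    - [-200,125,0]
    - [-241,150,0]
    - [-282,175,0]
    - [-323,200,0]
    - [-364,225,0]
    - [-406,251,0]
  dr:
    - [0,0,-0.025]
    - [0,0,-0.05]
    - [0,0,-0.075]
    - [0,0,-0.1]
    - [0,0,-0.125]
    - [0,0,-0.15]
    - [0,0,-0.175]
    - [0,0,-0.2]
    - [0,0,-0.225]
    - [0,0,-0.242]

```text
clock: 31.0
position: [496.5, 231.4, 361.9]
ee_rot: [-0.689, 0.725, -0.0, 0.0]
contact_force: [0.9, 0.3, -0.7]
gripper_width: 45.2
grasp_force: 0.0
```

```bash
python3 - <<'E'
from h import *
t=cv2.imread('pics/t8.png'); x0,y0,x1,y1=212,190,250,225
u=up(t,x0,y0,x1,y1,8); V=u.max(2)
for th in(90,105): print("HANDLE",[b for b in blobs(V<th,"top",x0,y0,90,20,8)])
im=cv2.imread('pics/s8.png')
# scene: handle-top ends predicted for cover centre (496,234)
for c in((496,234.1),(494,231)):
  a=np.radians(-92.7); d=np.array([np.cos(a),np.sin(a)])
  print(c,[np.round(proj('scene',[*(np.array(c)+s*36*d),90])[0],1) for s in(-1,1)])
g=up(im,375,165,430,200,8).max(2); m=(g<70).astype(np.uint8)
n,l,st,ce=cv2.connectedComponentsWithStats(m); i=1+st[1:,4].argmax(); print(st[i]/8+[375,165,0,0,0])
show(); plan(496,234.1,150,-92.7)
E
```

```text
HANDLE [([495.0, 231.4], [76.9, 14.2], 86.4, [232.2, 206.5])]
HANDLE [([495.2, 231.6], [78.9, 16.4], 86.4, [232.1, 206.5])]
(496, 234.1) [array([412. , 176.6]), array([389. , 180.3])]
(494, 231) [array([410.8, 176.5]), array([387.7, 180.2])]
[ 387.625  176.625   25.75    14.5   1681.   ]
t 31.0 grasp [496.6 231.5 206.9] psi -92.95 F [ 0.9  0.3 -0.7] w 45.2 gf 0.0 q [ 0.73  0.29 -0.25  0.   -1.03 -0.78]
travel [-2.6, 0.7, 56.9] dr [-0.0005, 0.0002, -0.0044]
```

Call:
move_arm:
  fingers: [45,45,45,45,45,45]
  travel:
    - [-2,0.5,0]
    - [-2,0.5,40]
    - [-2,0.5,70]
    - [-2,0.5,85]
    - [-2,0.5,85]
    - [-2,0.5,85]
  dr:
    - [0,0,-0.004]
    - [0,0,-0.004]
    - [0,0,-0.004]
    - [0,0,-0.004]
    - [0,0,-0.004]
    - [0,0,-0.004]

```text
clock: 31.6
position: [497.3, 231.8, 277.1]
ee_rot: [-0.69, 0.724, -0.0, 0.0]
contact_force: [0.4, 0.3, -0.4]
gripper_width: 44.9
grasp_force: 0.0
```

```bash
python3 -c "
from h import *
show(); plan(495.7,233.3,82,-92.7)
im=grab('scene','s9'); cv2.imwrite('pics/s9c.png',up(im,350,130,470,230,5))"
```

```text
t 31.6 grasp [497.4 231.7 122.1] psi -92.77 F [ 0.4  0.3 -0.4] w 44.9 gf 0.0 q [ 0.73  0.38 -0.35  0.   -0.84 -0.78]
travel [-1.5, 1.7, 40.1] dr [-0.0005, -0.0002, -0.0013]
```

View pics/s9c.png

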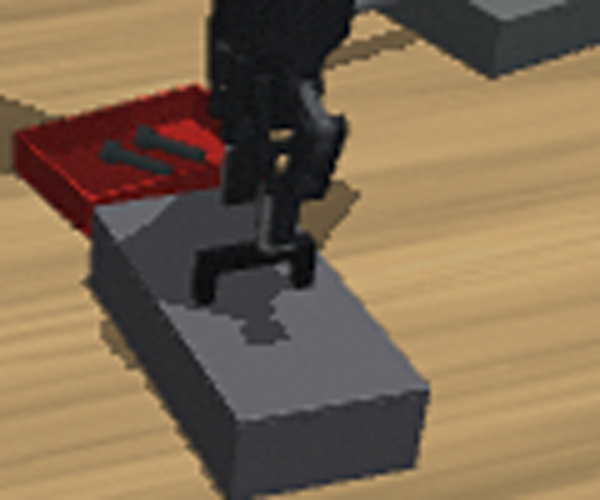

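The crop shows the gripper above the middle of the handle, with the fingers straddling it. Next I'll descend, close and lift. I'll check the grip before carrying.

Call:
move_arm:
  fingers: [45,45,45,45,5,5,5,5,5,5]
  travel:
    - [-1.5,1,15]
    - [-1.5,1,30]
    - [-1.5,1,40]
    - [-1.5,1,40]
    - [-1.5,1,40]
    - [-1.5,1,40]
    - [-1.5,1,40]
    - [-1.5,1,40]
    - [-1.5,1,40]
    - [-1.5,1,40]
  dr:
    - [0,0,0]
    - [0,0,0]
    - [0,0,0]
    - [0,0,0]
    - [0,0,0]
    - [0,0,0]
    - [0,0,0]
    - [0,0,0]
    - [0,0,0]
    - [0,0,0]

```text
clock: 32.65
position: [496.1, 234.0, 237.8]
ee_rot: [-0.69, 0.724, -0.0, 0.001]
contact_force: [-1.6, 0.3, 5.3]
gripper_width: 11.2
grasp_force: 59.5
```

```bash
python3 -c "
from h import *
show()"
```

```text
t 32.65 grasp [496.3 234.1  82.8] psi -92.72 F [-1.6  0.3  5.3] w 11.2 gf 59.5 q [ 0.74  0.44 -0.39  0.   -0.74 -0.78]
```

Call:
move_arm:
  fingers: [5,5,5,5,5,5,5,5,5]
  travel:
    - [0,0,-10]
    - [0,0,-30]
    - [0,0,-60]
    - [0,0,-90]
    - [0,0,-120]
    - [0,0,-145]
    - [0,0,-155]
    - [0,0,-155]
    - [0,0,-155]
  dr:
    - [0,0,0]
    - [0,0,0]
    - [0,0,0]
    - [0,0,0]
    - [0,0,0]
    - [0,0,0]
    - [0,0,0]
    - [0,0,0]
    - [0,0,0]

```text
clock: 33.55
position: [495.2, 233.4, 390.0]
ee_rot: [-0.69, 0.724, 0.001, -0.002]
contact_force: [0.2, 0.2, -3.9]
gripper_width: 10.9
grasp_force: 58.8
```

```bash
python3 -c "
from h import *
show(); plan(*c2w(0,0,235),-106.9)"
```

```text
t 33.55 grasp [494.7 233.2 235. ] psi -92.79 F [ 0.2  0.2 -3.9] w 10.9 gf 58.8 q [ 0.74  0.27 -0.21 -0.   -1.1  -0.78]
travel [542.9, -33.0, 0.7] dr [0.0029, -0.0019, 0.2463]
```

Call:
move_arm:
  fingers: [5,5,5,5,5,5,5,5,5,5]
  travel:
    - [20,-1,0]
    - [50,-3,0]
    - [85,-5,0]
    - [120,-7,0]
    - [155,-9,0]
    - [190,-12,0]
    - [225,-14,0]
    - [260,-16,0]
    - [290,-18,0]
    - [310,-19,0]
  dr:
    - [0,0,0.01]
    - [0,0,0.025]
    - [0,0,0.05]
    - [0,0,0.075]
    - [0,0,0.1]
    - [0,0,0.125]
    - [0,0,0.15]
    - [0,0,0.175]
    - [0,0,0.2]
    - [0,0,0.21]

```text
clock: 34.55
position: [498.9, -79.2, 389.9]
ee_rot: [-0.609, 0.793, 0.001, -0.002]
contact_force: [0.8, 0.2, -3.9]
gripper_width: 11.0
grasp_force: 58.8
```

```bash
python3 -c "
from h import *
show(); plan(*c2w(0,0,235),-106.9)"
```

```text
t 34.55 grasp [498.3 -79.3 234.9] psi -104.96 F [ 0.8  0.2 -3.9] w 11.0 gf 58.8 q [ 0.16  0.19 -0.3  -0.   -1.08 -0.43]
travel [222.7, -62.5, -0.0] dr [0.0038, -0.0015, 0.0339]
```

Call:
move_arm:
  fingers: [5,5,5,5,5,5,5,5,5,5]
  travel:
    - [20,-5,0]
    - [50,-14,0]
    - [85,-24,0]
    - [120,-34,0]
    - [155,-43,0]
    - [185,-52,0]
    - [210,-59,0]
    - [222,-62,0]
    - [222,-62,0]
    - [222,-62,0]
  dr:
    - [0,0,0.003]
    - [0,0,0.007]
    - [0,0,0.012]
    - [0,0,0.017]
    - [0,0,0.022]
    - [0,0,0.028]
    - [0,0,0.034]
    - [0,0,0.034]
    - [0,0,0.034]
    - [0,0,0.034]

```text
clock: 35.55
position: [502.8, -307.2, 390.5]
ee_rot: [-0.596, 0.803, 0.001, -0.001]
contact_force: [-1.0, 0.1, -3.5]
gripper_width: 10.7
grasp_force: 58.8
```

Call:
move_arm:
  fingers: [5,5,5,5]
  travel:
    - [0,0,20]
    - [0,0,45]
    - [0,0,60]
    - [0,0,60]
  dr:
    - [0,0,0]
    - [0,0,0]
    - [0,0,0]
    - [0,0,0]

```text
clock: 35.95
position: [502.4, -305.8, 329.0]
ee_rot: [-0.597, 0.802, 0.003, -0.002]
contact_force: [-0.2, 0.6, -3.1]
gripper_width: 11.1
grasp_force: 58.8
```

```bash
python3 -c "
from h import *
show(); plan(*c2w(0,0,90),-106.9)
im=grab('scene','s10');grab('top','t10'); cv2.imwrite('pics/s10c.png',up(im,150,130,290,290,4))
z=72
for a in(1,-1):
  for b in(1,-1): print(np.round(proj('scene',c2w(57*a,114*b,95))[0],1))"
```

```text
t 35.95 grasp [ 501.5 -305.4  174. ] psi -106.67 F [-0.2  0.6 -3.1] w 11.1 gf 58.8 q [-0.27  0.39 -0.19 -0.   -1.   -0.02]
travel [4.7, -1.3, 84.0] dr [0.0065, 0.0009, 0.004]
[176.2 245.1]
[197.  190.1]
[224.7 244.3]
[238.  189.4]
```

View pics/s10c.png

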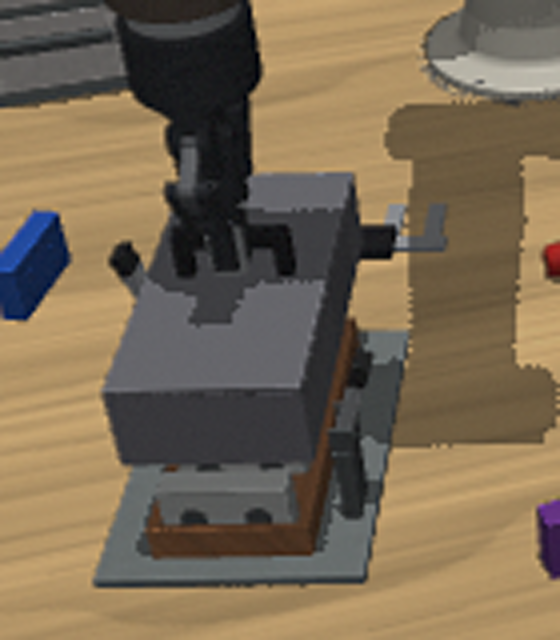

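Call:
move_arm:
  fingers: [5,5,5,5]
  travel:
    - [0,0,0]
    - [0,0,0]
    - [0,0,0]
    - [0,0,0]
  dr:
    - [0,0,0]
    - [0,0,0]
    - [0,0,0]
    - [0,0,0]

```text
clock: 36.45
position: [503.2, -307.3, 332.2]
ee_rot: [-0.597, 0.802, -0.0, 0.0]
contact_force: [-0.0, 0.5, -4.5]
gripper_width: 11.2
grasp_force: 58.8
```

```bash
python3 - <<'E'
from h import *
show(); plan(*c2w(0,0,90),-106.9)
t=grab('top','t11'); s=arm.read_state(); z=s['position'][2]-155-82+58
x0,y0,x1,y1=345,150,440,260
u=up(t,x0,y0,x1,y1); H,S,V=cv2.split(cv2.cvtColor(u,cv2.COLOR_BGR2HSV))
print('top z',z);[print(b) for b in blobs((S<40)&(V>60),'top',x0,y0,z,200)]
cv2.imwrite('pics/t11c.png',u)
E
```

```text
t 36.45 grasp [ 503.3 -307.4  177.2] psi -106.73 F [-0.   0.5 -4.5] w 11.2 gf 58.8 q [-0.27  0.39 -0.18 -0.   -1.   -0.02]
travel [3.4, 0.5, 87.2] dr [-0.0009, 0.0, 0.0029]
top z 153.04240465870953
([473.2, -247.8], [317.3, 255.9], 173.0, [379.8, 205.7])
```

View pics/t11c.png

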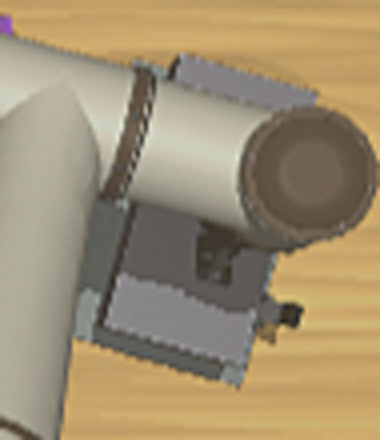

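The top view shows the held cover partly hidden by the arm. Its top corners are at about (389.5,164), (424.5,174), (407,240.5) and (371,232).

```bash
python3 - <<'E'
from h import *
p=cast('top',np.array([[178,55],[318,95],[248,362],[104,328]])/4-.4+[345,150],153)
c,s=np.cos(YAW),np.sin(YAW); q=(p-CASE)@np.array([[c,-s],[s,c]])
print("case-frame corners (want x+-57,y+-114, tool now at x -3.4):\n",np.round(q,1),q.mean(0))
im=cv2.imread('pics/s10.png')
# scene rim corners seen at t=35.95, rim z=92
p=cast('scene',np.array([[122,463],[310,465]])/4-.4+[150,130],92); q=(p-CASE)@np.array([[c,-s],[s,c]]); print("scene front rim corners (tool x -4.7)",np.round(q,1))
E
```

```text
case-frame corners (want x+-57,y+-114, tool now at x -3.4):
 [[ -63.5  112.1]
 [  52.4  112.9]
 [  56.2 -107.5]
 [ -60.1 -114.3]] [-3.75447192  0.78054715]
scene front rim corners (tool x -4.7) [[ 49.  111.7]
 [-62.7 116.4]]
```

Call:
move_arm:
  fingers: [5,5,5,5,5,5,5,5]
  travel:
    - [2,0.3,0]
    - [4.2,0.5,0]
    - [4.2,0.5,10]
    - [4.2,0.5,20]
    - [4.2,0.5,30]
    - [4.2,0.5,40]
    - [4.2,0.5,40]
    - [4.2,0.5,40]
  dr:
    - [0,0,0.002]
    - [0,0,0.003]
    - [0,0,0.003]
    - [0,0,0.003]
    - [0,0,0.003]
    - [0,0,0.003]
    - [0,0,0.003]
    - [0,0,0.003]

```text
clock: 37.3
position: [501.6, -311.2, 291.3]
ee_rot: [-0.596, 0.803, 0.0, -0.0]
contact_force: [0.0, 0.5, -3.5]
gripper_width: 10.7
grasp_force: 58.8
```

```bash
python3 -c "
from h import *
show(); plan(*c2w(0.5,0,90),-106.9)"
```

```text
t 37.3 grasp [ 501.5 -311.3  136.3] psi -106.89 F [ 0.   0.5 -3.5] w 10.7 gf 58.8 q [-0.28  0.43 -0.23  0.   -0.91 -0.01]
travel [-0.3, 0.0, 46.3] dr [0.0008, -0.0003, 0.0003]
```

Call:
move_arm:
  fingers: [5,5,5,5,5,5,5,5,5]
  travel:
    - [0,0,6]
    - [0,0,12]
    - [0,0,18]
    - [0,0,23]
    - [0,0,28]
    - [0,0,32]
    - [0,0,36]
    - [0,0,36]
    - [0,0,36]
  dr:
    - [0,0,0]
    - [0,0,0]
    - [0,0,0]
    - [0,0,0]
    - [0,0,0]
    - [0,0,0]
    - [0,0,0]
    - [0,0,0]
    - [0,0,0]

```text
clock: 38.2
position: [501.6, -311.2, 255.7]
ee_rot: [-0.596, 0.803, -0.0, -0.0]
contact_force: [0.5, -0.1, -3.0]
gripper_width: 11.0
grasp_force: 58.8
```

```bash
python3 -c "
from h import *
show(); plan(*c2w(0.5,0,90),-106.9)"
```

```text
t 38.2 grasp [ 501.6 -311.3  100.7] psi -106.9 F [ 0.5 -0.1 -3. ] w 11.0 gf 58.8 q [-0.28  0.47 -0.27  0.   -0.83 -0.01]
travel [-0.3, 0.0, 10.7] dr [-0.0, -0.0001, 0.0]
```

Call:
move_arm:
  fingers: [5,5,5,5,5,40,40,40,40]
  travel:
    - [0,0,4]
    - [0,0,8]
    - [0,0,10]
    - [0,0,10.5]
    - [0,0,10.5]
    - [0,0,10.5]
    - [0,0,10.5]
    - [0,0,10.5]
    - [0,0,10.5]
  dr:
    - [0,0,0]
    - [0,0,0]
    - [0,0,0]
    - [0,0,0]
    - [0,0,0]
    - [0,0,0]
    - [0,0,0]
    - [0,0,0]
    - [0,0,0]

```text
clock: 39.1
position: [501.7, -311.3, 245.2]
ee_rot: [-0.596, 0.803, -0.0, 0.0]
contact_force: [-0.2, 0.3, 0.2]
gripper_width: 39.4
grasp_force: 0.0
```

Call:
move_arm:
  fingers: [40,40,40,40,0,0,0]
  travel:
    - [0,0,-25]
    - [0,0,-60]
    - [0,0,-90]
    - [0,0,-90]
    - [0,0,-90]
    - [0,0,-90]
    - [0,0,-90]
  dr:
    - [0,0,0]
    - [0,0,0]
    - [0,0,0]
    - [0,0,0]
    - [0,0,0]
    - [0,0,0]
    - [0,0,0]

```text
clock: 39.8
position: [501.2, -311.1, 333.8]
ee_rot: [-0.595, 0.803, 0.001, -0.001]
contact_force: [-0.2, 0.2, 0.3]
gripper_width: 0.3
grasp_force: 0.0
```

```bash
python3 -c "
from h import *
show()
im=grab('scene','s12'); cv2.imwrite('pics/s12c.png',up(im,150,150,290,290,4))
for a in(1,-1):
  for b in(1,-1): print(a,b,'top66',np.round(proj('scene',c2w(57*a,114*b,66))[0],1),'rim8',np.round(proj('scene',c2w(57*a,114*b,8))[0],1))
for w in 'ab':
  for th in(1.6,1.75,1.9): print(w,th,np.round(tip(w,th),0),np.round(proj('scene',tip(w,th))[0],1))
plan(*c2w(120,-60,160),-106.9); plan(*c2w(-120,60,160),-106.9)"
```

```text
t 39.8 grasp [ 500.8 -310.9  178.8] psi -106.91 F [-0.2  0.2  0.3] w 0.3 gf 0.0 q [-0.28  0.38 -0.18 -0.   -1.01 -0.01]
1 1 top66 [178.7 254.2] rim8 [183.5 271.4]
1 -1 top66 [198.8 198.5] rim8 [202.3 214.8]
-1 1 top66 [226.4 253.3] rim8 [229.6 270.5]
-1 -1 top66 [239.3 197.9] rim8 [241.7 214.1]
a 1.6 [ 424. -361.  121.] [185.3 193.5]
a 1.75 [ 421. -369.  121.] [182.6 193.8]
a 1.9 [ 419. -376.  119.] [179.9 194.5]
b 1.6 [ 580. -260.  121.] [232.7 221.1]
b 1.75 [ 582. -252.  121.] [235.9 221.3]
b 1.9 [ 584. -245.  119.] [239.  221.8]
travel [119.3, 59.7, 19.0] dr [0.0025, 0.0001, -0.0001]
travel [-120.7, -60.3, 18.7] dr [0.0025, 0.0001, -0.0001]
```

View pics/s12c.png

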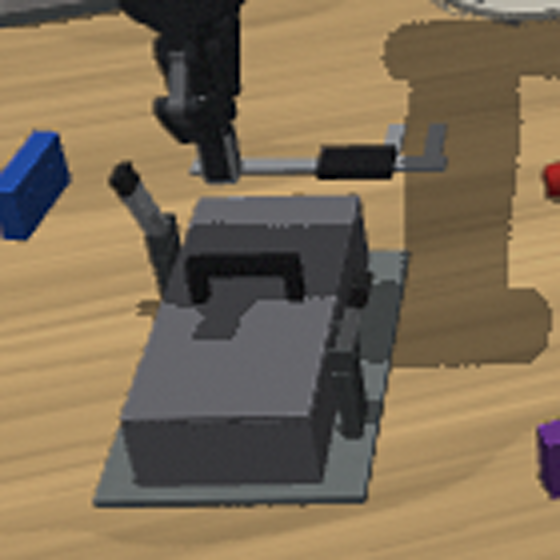

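The cover sits flat: its rim and top corners match the prediction within about 1 px ((184,271), (231,270)). Both clamps are still back. Now I'll bring the closed fingers outside clamp a.

Call:
move_arm:
  fingers: [0,0,0,0,0,0,0,0,0]
  travel:
    - [40,20,0]
    - [80,40,0]
    - [124,60,0]
    - [124,60,0]
    - [124,60,20]
    - [124,60,40]
    - [124,60,56]
    - [124,60,56]
    - [124,60,56]
  dr:
    - [0,0,0]
    - [0,0,0]
    - [0,0,0]
    - [0,0,0]
    - [0,0,0]
    - [0,0,0]
    - [0,0,0]
    - [0,0,0]
    - [0,0,0]

```text
clock: 40.75
position: [408.4, -412.4, 279.0]
ee_rot: [-0.596, 0.803, 0.0, -0.0]
contact_force: [-1.2, 0.2, 0.4]
gripper_width: 0.0
grasp_force: 0.0
```

```bash
python3 -c "
from h import *
show(); plan(*c2w(60,-60,123),-106.9); plan(*c2w(45,-60,116),-106.9)"
```

```text
t 40.75 grasp [ 408.2 -412.4  124. ] psi -106.87 F [-1.2  0.2  0.4] w 0.0 gf 0.0 q [-0.51  0.43 -0.27  0.   -0.87  0.22]
travel [-64.6, 0.2, 0.9] dr [0.001, -0.0001, 0.0006]
travel [-79.6, 0.2, 7.9] dr [0.001, -0.0001, 0.0006]
```

Call:
move_arm:
  fingers: [0,0,0,0,0,0,0,0]
  travel:
    - [-15,0,0]
    - [-25,0,0]
    - [-35,0,0]
    - [-45,0,0]
    - [-55,0,0]
    - [-64,0,0]
    - [-72,0,4]
    - [-80,0,8]
  dr:
    - [0,0,0]
    - [0,0,0]
    - [0,0,0]
    - [0,0,0]
    - [0,0,0]
    - [0,0,0]
    - [0,0,0]
    - [0,0,0]

```text
clock: 41.55
position: [431.5, -335.1, 270.9]
ee_rot: [-0.596, 0.803, 0.0, -0.0]
contact_force: [-0.2, -0.6, 0.2]
gripper_width: 0.5
grasp_force: 0.8
```

```bash
python3 -c "
from h import *
show(); plan(*c2w(38,-60,106),-106.9); plan(*c2w(36,-60,95),-106.9)
im=grab('scene','s13'); cv2.imwrite('pics/s13c.png',up(im,150,150,290,290,4))"
```

```text
t 41.55 grasp [ 431.4 -335.1  115.9] psi -106.9 F [-0.2 -0.6  0.2] w 0.5 gf 0.8 q [-0.36  0.39 -0.36 -0.   -0.82  0.07]
travel [-6.0, -0.1, 9.9] dr [0.0001, 0.0, 0.0001]
travel [-8.0, -0.1, 20.9] dr [0.0001, 0.0, 0.0001]
```

View pics/s13c.png

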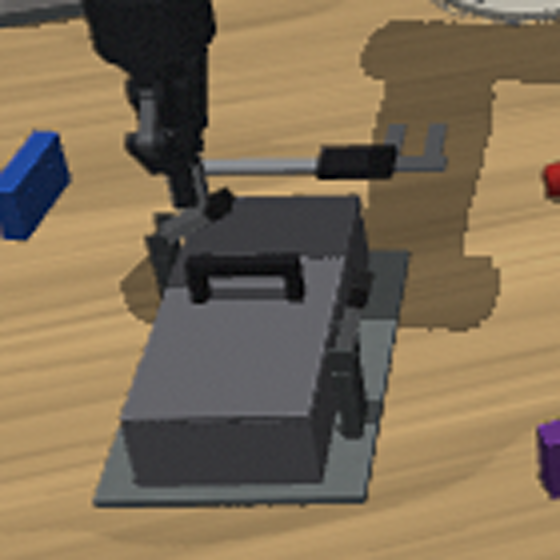

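Clamp a follows, and is now about 0.5 rad from level. The picture budget is used up, so from here I go by force and numbers.

Call:
move_arm:
  fingers: [0,0,0,0,0]
  travel:
    - [-4,0,6]
    - [-7,0,12]
    - [-8,0,17]
    - [-8,0,19]
    - [-8,0,19]
  dr:
    - [0,0,0]
    - [0,0,0]
    - [0,0,0]
    - [0,0,0]
    - [0,0,0]

```text
clock: 42.1
position: [433.5, -328.2, 251.6]
ee_rot: [-0.595, 0.803, 0.001, -0.0]
contact_force: [0.0, 0.5, -0.1]
gripper_width: -0.5
grasp_force: 0.0
```

```bash
python3 -c "
from h import *
show()"
```

```text
t 42.1 grasp [ 433.3 -328.1   96.6] psi -106.92 F [ 0.   0.5 -0.1] w -0.5 gf 0.0 q [-0.35  0.41 -0.39 -0.   -0.77  0.05]
```

Call:
move_arm:
  fingers: [0,0,0,0]
  travel:
    - [0,0,1]
    - [0,0,2]
    - [0,0,3]
    - [0,0,3]
  dr:
    - [0,0,0]
    - [0,0,0]
    - [0,0,0]
    - [0,0,0]

```text
clock: 42.5
position: [433.5, -328.2, 250.0]
ee_rot: [-0.596, 0.803, -0.0, -0.0]
contact_force: [-1.3, 1.9, 4.4]
gripper_width: 0.2
grasp_force: 2.5
```

```bash
python3 -c "
from h import *
show()"
```

```text
t 42.5 grasp [ 433.5 -328.2   95. ] psi -106.9 F [-1.3  1.9  4.4] w 0.2 gf 2.5 q [-0.35  0.41 -0.39  0.   -0.77  0.05]
```

Call:
move_arm:
  fingers: [0,0,0]
  travel:
    - [0,0,1]
    - [0,0,2]
    - [0,0,2]
  dr:
    - [0,0,0]
    - [0,0,0]
    - [0,0,0]

```text
clock: 42.8
position: [433.6, -328.1, 249.7]
ee_rot: [-0.596, 0.803, -0.0, -0.0]
contact_force: [-3.7, 4.8, 15.7]
gripper_width: 0.0
grasp_force: 7.6
```

```bash
python3 -c "
from h import *
show()"
```

```text
t 42.8 grasp [ 433.6 -328.3   94.7] psi -106.85 F [-3.7  4.8 15.7] w 0.0 gf 7.6 q [-0.35  0.41 -0.39  0.   -0.77  0.05]
```

Clamp a is hard down: 16 N with the fingertip at about 76.7 mm. Clamp b next.

Call:
move_arm:
  fingers: [0,0,0,0,0,0,0,0,0,0]
  travel:
    - [0,0,-30]
    - [0,0,-70]
    - [-10,-10,-92]
    - [-45,-40,-92]
    - [-80,-70,-92]
    - [-120,-100,-92]
    - [-160,-120,-92]
    - [-160,-120,-92]
    - [-160,-120,-60]
    - [-160,-120,-34]
  dr:
    - [0,0,0]
    - [0,0,0]
    - [0,0,0]
    - [0,0,0]
    - [0,0,0]
    - [0,0,0]
    - [0,0,0]
    - [0,0,0]
    - [0,0,0]
    - [0,0,0]

```text
clock: 43.8
position: [594.8, -209.7, 280.5]
ee_rot: [-0.596, 0.803, -0.0, 0.0]
contact_force: [-0.3, 0.5, -1.4]
gripper_width: -0.2
grasp_force: 0.0
```

```bash
python3 -c "
from h import *
show(); plan(*c2w(-60,60,123),-106.9); plan(*c2w(-45,60,116),-106.9)
t=grab('top','t14');im=grab('scene','s14')
# is clamp a flat on the cover? brightness along the predicted level arm
for th in(0,.3): print(th,[im[tuple(np.round(proj('scene',tip('a',th,r))[0]).astype(int)[::-1])].max() for r in(15,25,35,45,50,54,60,65)])"
```

```text
t 43.8 grasp [ 595.  -209.7  125.5] psi -106.89 F [-0.3  0.5 -1.4] w -0.2 gf 0.0 q [-0.08  0.5  -0.14 -0.   -0.93 -0.21]
travel [63.5, -0.3, 2.4] dr [-0.0006, 0.0005, 0.0002]
travel [78.5, -0.3, 9.4] dr [-0.0006, 0.0005, 0.0002]
0 [np.uint8(126), np.uint8(142), np.uint8(142), np.uint8(37), np.uint8(37), np.uint8(37), np.uint8(33), np.uint8(105)]
0.3 [np.uint8(143), np.uint8(142), np.uint8(93), np.uint8(106), np.uint8(108), np.uint8(111), np.uint8(107), np.uint8(108)]
```

Brightness along the level line shows clamp a's black tip exactly where a flat arm puts it.

Call:
move_arm:
  fingers: [0,0,0,0,0,0,0,0]
  travel:
    - [15,0,1]
    - [25,0,2]
    - [35,0,2]
    - [45,0,2]
    - [55,0,2]
    - [64,0,2]
    - [72,0,5]
    - [79,0,9]
  dr:
    - [0,0,0]
    - [0,0,0]
    - [0,0,0]
    - [0,0,0]
    - [0,0,0]
    - [0,0,0]
    - [0,0,0]
    - [0,0,0]

```text
clock: 44.7
position: [571.7, -286.4, 272.1]
ee_rot: [-0.595, 0.803, -0.0, -0.0]
contact_force: [0.4, 0.6, 1.1]
gripper_width: -0.3
grasp_force: 0.7
```

Call:
move_arm:
  fingers: [0,0,0,0,0]
  travel:
    - [4,0,6]
    - [7,0,12]
    - [8,0,17]
    - [8,0,19]
    - [8,0,19]
  dr:
    - [0,0,0]
    - [0,0,0]
    - [0,0,0]
    - [0,0,0]
    - [0,0,0]

```text
clock: 45.2
position: [569.5, -293.1, 252.5]
ee_rot: [-0.595, 0.803, 0.001, -0.0]
contact_force: [0.5, 0.4, -0.4]
gripper_width: -0.0
grasp_force: 0.0
```

```bash
python3 -c "
from h import *
show(); plan(*c2w(-36,60,94),-106.9)"
```

```text
t 45.2 grasp [ 569.3 -293.    97.5] psi -106.91 F [ 0.5  0.4 -0.4] w -0.0 gf 0.0 q [-0.22  0.55 -0.14 -0.   -0.89 -0.07]
travel [0.3, -0.3, 3.5] dr [0.0014, 0.0001, -0.0001]
```

Call:
move_arm:
  fingers: [0,0,0,0]
  travel:
    - [0,0,1]
    - [0,0,2.5]
    - [0,0,4]
    - [0,0,4]
  dr:
    - [0,0,0]
    - [0,0,0]
    - [0,0,0]
    - [0,0,0]

```text
clock: 45.6
position: [569.7, -293.1, 250.0]
ee_rot: [-0.596, 0.803, -0.0, -0.0]
contact_force: [-1.7, 0.2, 4.4]
gripper_width: 0.2
grasp_force: 2.2
```

```bash
python3 -c "
from h import *
show()"
```

```text
t 45.6 grasp [ 569.7 -293.2   95. ] psi -106.88 F [-1.7  0.2  4.4] w 0.2 gf 2.2 q [-0.22  0.55 -0.14  0.   -0.88 -0.07]
```

Call:
move_arm:
  fingers: [0,0,0]
  travel:
    - [0,0,1]
    - [0,0,2]
    - [0,0,2]
  dr:
    - [0,0,0]
    - [0,0,0]
    - [0,0,0]

```text
clock: 45.9
position: [569.7, -293.1, 249.8]
ee_rot: [-0.596, 0.803, -0.001, -0.0]
contact_force: [-4.1, 1.8, 11.7]
gripper_width: 0.1
grasp_force: 6.1
```

```bash
python3 -c "
from h import *
show()"
```

```text
t 45.9 grasp [ 569.7 -293.2   94.8] psi -106.84 F [-4.1  1.8 11.7] w 0.1 gf 6.1 q [-0.22  0.55 -0.14  0.   -0.88 -0.07]
```

Clamp b is hard down as well, at the same height. I'll lift clear and check by numbers.

Call:
move_arm:
  fingers: [0,0,0,0,0,0,0,0,0,0]
  travel:
    - [0,0,-20]
    - [0,0,-60]
    - [0,0,-110]
    - [0,0,-150]
    - [-40,0,-180]
    - [-80,0,-180]
    - [-120,0,-180]
    - [-160,0,-180]
    - [-200,0,-180]
    - [-200,0,-180]
  dr:
    - [0,0,0]
    - [0,0,0]
    - [0,0,0]
    - [0,0,0]
    - [0,0,0]
    - [0,0,0]
    - [0,0,0]
    - [0,0,0]
    - [0,0,0]
    - [0,0,0]

```text
clock: 46.9
position: [628.9, -97.7, 426.5]
ee_rot: [-0.598, 0.802, 0.0, 0.0]
contact_force: [-0.4, 0.6, 0.3]
gripper_width: -0.2
grasp_force: 0.0
```

```bash
python3 - <<'E'
from h import *
show(); im=grab('scene','s15'); t=grab('top','t15')
for w in 'ab':
  for n,i in(('scene',im),('top',t)): print(w,n,[int(i[tuple(np.round(proj(n,tip(w,0,r)+[0,0,5])[0]).astype(int)[::-1])].max()) for r in(15,25,35,42,46,50,54,60,65)])
x0,y0,x1,y1=350,150,435,260
u=up(t,x0,y0,x1,y1); H,S,V=cv2.split(cv2.cvtColor(u,cv2.COLOR_BGR2HSV))
m=cv2.morphologyEx(((S<60)&(V>128)&(u[:,:,0]>=u[:,:,1])).astype(np.uint8),cv2.MORPH_OPEN,np.ones((5,5)))
print([b for b in blobs(m,'top',x0,y0,66,200)],"want",CASE,"228x114 @163.1")
# holders unchanged?
a=cv2.imread('pics/top0.png').astype(int)
print('holder diff',[int(np.abs(a[115:150,c-18:c+18]-t[115:150,c-18:c+18]).mean()) for c in(276,335)])
E
```

```text
t 46.9 grasp [629.  -97.5 271.5] psi -106.6 F [-0.4  0.6  0.3] w -0.2 gf 0.0 q [ 0.1   0.39  0.07 -0.   -1.25 -0.39]
a scene [143, 143, 141, 122, 56, 36, 35, 27, 106]
a top [174, 173, 174, 182, 58, 68, 68, 71, 140]
b scene [141, 143, 144, 37, 34, 35, 38, 109, 108]
b top [173, 173, 180, 78, 67, 68, 64, 138, 136]
[([501.7, -310.0], [225.9, 113.0], 163.3, [394.9, 203.9])] want [ 501.8 -310.5] 228x114 @163.1
holder diff [33, 47]
```

```bash
python3 - <<'E'
from h import *
a=cv2.imread('pics/scene0.png').astype(int); b=cv2.imread('pics/s15.png').astype(int); c=cv2.imread('pics/s13.png').astype(int)
t0=cv2.imread('pics/top0.png').astype(int);t14=cv2.imread('pics/t14.png').astype(int)
for r in((300,258,330,304),(380,236,410,280)):
  x0,y0,x1,y1=r; print([int(np.abs(a[y0:y1,x0:x1]-k[y0:y1,x0:x1]).mean()) for k in(b,c)])
print([int(np.abs(t0[115:150,k-18:k+18]-t14[115:150,k-18:k+18]).mean()) for k in(276,335)])
E
```

```text
[0, 1]
[0, 1]
[2, 8]
```

The holders haven't moved (the top-view difference was the arm's shadow and the arm itself). The cover is centred and both clamps are flat, so I'm handing in.

```bash
python3 -c "
from bench import arm
print(arm.job_done())"
```

```text
the job is handed in; nothing more can be done
None
```

The job is handed in: all four jaws are seated beside the stored one, the cover is flat on the base plate, both clamps are down on it and both holders are still standing. I viewed 15 pictures, one over the limit of 14.

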